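Pack the kitchen utensils, clear the fitter's tools and wedge the box lid home

TASK

Clear this kitchen worktop: put every wooden-handled utensil into the open wooden box and every fitting tool (plastic handle) into the blue crate. When all the utensils are in the box, put its dovetailed lid into the tapered way, narrow end leading from the open end of the box, and slide it fully home until it wedges tight, its wide end flush with the box. Leave the other things on the worktop where they stand.

Things in the scene. Friction and masses are not known exactly. Their poses are not given: they have to be found in the camera images.
- utensil_box: Open pale wooden box, fixed, 206 mm long (x), 216 wide (y), 74 high. Origin on the worktop, z up; x from -95 (open end of the way, nearest the robot) to +111 mm. Floor top z = 8. Inside x -83 to +99 mm; side walls converge to +x: inner half width 72 mm narrowing to 53. Near end wall 63 mm high (the lid passes over it), far end wall 74.
- way_mouth (a point): Middle of the way's open end, at (-95, 0, 64) mm in the box frame. The way: two flat ledges 17 mm wide at z = 64 mm on the side walls; outside them brown rails 10 mm high, undercut (leaning in 4 mm at the top). Half gap between the rails at ledge height: 90 mm here, narrowing 0.105 mm per mm along +x.
- way_home (a point): Point at (0, 0, 64) mm in the box frame, with the box's axes: the lid's origin comes here when it is wedged home, with its wide end flush with the open end and its x along the box's x.
- lid: Dark brown tapered lid, 0.2 to 0.4 kg, 190 mm long, 10 thick; underside 180 mm wide at x = -95, 140 at x = +95 (narrow end); long edges dovetailed (top 4 mm narrower per side). Origin mid-underside, z up. Starts flat on the worktop.
- lid_handle (a point): Centre of the black handle block on the lid, 25 mm above the lid's origin: 50 mm along x, 22 mm along y, from z = 10 to 40 mm. Lowered from above, the lid clears the rails by 4 mm a side when 75 mm short of home and rests there by itself; within about 40 mm of home the rails hold it down. Pushing the handle along the box's +x with 10 to 20 N wedges it.
- tool_crate: Open blue plastic crate, fixed to the worktop, 210 mm (x) by 150 mm (y) by 60 mm high, walls and floor 5 mm. Origin on the worktop under its centre, z up.
- spoon: Kitchen spoon, brown wooden handle 18 mm wide and 16 mm high, round steel bowl 44 mm wide. Its body's origin is on the underside in the middle of its 145 mm length (x from -72 to +72 mm), where it is gripped across y; the handle reaches from x = -72 to +22 mm, the head lies towards +x. Lies flat, z up. Absent in some runs.
- fish_slice: Small fish slice, brown wooden handle 18 mm wide and 16 mm high, flat slotted steel blade 44 mm wide. Its body's origin is on the underside in the middle of its 145 mm length (x from -72 to +72 mm), where it is gripped across y; the handle reaches from x = -72 to +22 mm, the head lies towards +x. Lies flat, z up. Absent in some runs.
- fork: Serving fork, brown wooden handle 18 mm wide and 16 mm high, three steel prongs 30 mm wide over all. Its body's origin is on the underside in the middle of its 145 mm length (x from -72 to +72 mm), where it is gripped across y; the handle reaches from x = -72 to +22 mm, the head lies towards +x. Lies flat, z up. Absent in some runs.
- pastry_brush: Pastry brush, brown wooden handle 18 mm wide and 16 mm high, steel ferrule and stiff black head 30 mm wide. Its body's origin is on the underside in the middle of its 145 mm length (x from -72 to +72 mm), where it is gripped across y; the handle reaches from x = -72 to +22 mm, the head lies towards +x. Lies flat, z up. Absent in some runs.
- chisel: Fitting tool: wood chisel, green plastic handle 24 mm wide and 20 mm high, flat steel blade 20 mm wide. Its body's origin is on the underside in the middle of its 145 mm length (x from -72 to +72 mm), where it is gripped across y; the handle reaches from x = -72 to +22 mm, the head lies towards +x. Lies flat, z up. Absent in some runs.
- screwdriver: Fitting tool: screwdriver with a red plastic handle 24 mm wide and 22 mm high, and a steel shaft. Its body's origin is on the underside in the middle of its 145 mm length (x from -72 to +72 mm), where it is gripped across y; the handle reaches from x = -72 to +22 mm, the head lies towards +x. Lies flat, z up. Absent in some runs.
- spanner: Fitting tool: open-ended spanner, yellow plastic handle 22 mm wide and 12 mm high, dark steel jaw 38 mm wide. Its body's origin is on the underside in the middle of its 145 mm length (x from -72 to +72 mm), where it is gripped across y; the handle reaches from x = -72 to +22 mm, the head lies towards +x. Lies flat, z up. Absent in some runs.
- mug: Bystander: blue mug, 85 mm high, beyond the boxes.
- jar: Bystander: amber jar, 110 mm high, beyond the boxes.
- tile_stack: Bystander: white tiles, 100 x 100 x 24 mm, near the robot.
- varnish_tin: Bystander: green tin, 64 mm across, 65 mm high, at the left.
- sugar_bowl: Bystander: white bowl, 80 mm across, 45 mm high, at the right.
- socket_plate: Bystander: white socket plate, 86 x 86 x 28 mm, near the robot.

How it is judged:
On the way, in this order (a step that is already met when the one before it is completed fails the run):
1. every utensil present lies in the wooden box (x of spoon in the frame of utensil_box between -0.095 and 0.105 m and y of spoon in the frame of utensil_box between -0.09 and 0.09 m and z of spoon in the frame of utensil_box between 0 and 0.062 m and x of fish_slice in the frame of utensil_box between -0.095 and 0.105 m and y of fish_slice in the frame of utensil_box between -0.09 and 0.09 m and z of fish_slice in the frame of utensil_box between 0 and 0.062 m and x of fork in the frame of utensil_box between -0.095 and 0.105 m and y of fork in the frame of utensil_box between -0.09 and 0.09 m and z of fork in the frame of utensil_box between 0 and 0.062 m and x of pastry_brush in the frame of utensil_box between -0.095 and 0.105 m and y of pastry_brush in the frame of utensil_box between -0.09 and 0.09 m and z of pastry_brush in the frame of utensil_box between 0 and 0.062 m), for 0.2 s.
2. the lid is slid home in the way (x of lid in the frame of way_home between -0.006 and 0.008 m and y of lid in the frame of way_home between -0.005 and 0.005 m and z of lid in the frame of way_home between -0.003 and 0.003 m and angle between the x axis of lid and the x axis of utensil_box, either way round below 0.04 rad), for 0.2 s.
At the end, for the whole second after the job is handed in: Utensils in the wooden box (below the ledges), tools in the blue crate (below its rim); lid wedged home: origin at most 6 mm short, 8 mm beyond, 5 mm sideways and 3 mm in height off way_home, aligned to 0.04 rad; all at rest (all of step 1 and all of step 2 and x of screwdriver in the frame of tool_crate between -0.105 and 0.105 m and y of screwdriver in the frame of tool_crate between -0.075 and 0.075 m and z of screwdriver in the frame of tool_crate between 0 and 0.058 m and x of spanner in the frame of tool_crate between -0.105 and 0.105 m and y of spanner in the frame of tool_crate between -0.075 and 0.075 m and z of spanner in the frame of tool_crate between 0 and 0.058 m and x of chisel in the frame of tool_crate between -0.105 and 0.105 m and y of chisel in the frame of tool_crate between -0.075 and 0.075 m and z of chisel in the frame of tool_crate between 0 and 0.058 m and linear speed of each of spoon, fish_slice, fork, pastry_brush, screwdriver, spanner, chisel, lid below 0.02 m/s); the robot touches nothing.
It fails at once if a bystander is moved by more than 30 mm (distance of any of mug, jar, tile_stack, varnish_tin, sugar_bowl, socket_plate from where it was at the start of the episode above 0.03 m).
Of spoon, fish_slice, fork, pastry_brush only 3 to 4 are there at a start; the rules pass over those that are not, and their reading is None.
Of screwdriver, spanner, chisel only 2 to 3 are there at a start; the rules pass over those that are not, and their reading is None.
At some moment in a run one of spoon, fish_slice, fork, pastry_brush, screwdriver, spanner, chisel may be knocked a few centimetres aside while the robot is not near it.
Once in a run the grip may slacken for a moment while it holds something.
It also fails if it takes over 210 s, if anything falls off the work surface, if the arm or the gripper's body presses on something with over 40 N, if the wrist force passes 120 N, or if a joint passes its speed limit or range.

ROBOT

A 7-joint arm with a two-finger parallel gripper is mounted at the origin on the work surface. World frame = base frame: x ahead of the robot, y to its left, z up, the work surface at z = 0. Lengths are in m, angles in rad, forces in N, time in s.
With the tool pointing down it reaches from about 0.425 to 0.925 m from the base axis. Payload 6.8 kg.
Tool frame: the origin (TCP) lies on the centre line of the jaws, within the pads' length; the fingertips stand 14 mm ahead of it and the grasp point (between the pads) lies 5 mm behind it (r.nose_length is the distance from the TCP to the fingertips, in m); z points along the fingers, y is the direction in which the jaws open and shut (so a half turn about z gives the same grasp; the last joint's range is limited). The gripper opens to 85 mm and grips with 20 to 120 N. Pads are 22 mm wide; open, the fingers measure 114 mm over their backs; the gripper's body (76 mm by 85 mm) begins 54 mm behind the grasp point. The pads swing forward as they close: fully open they stand 13 mm farther back than shut.
Start: joints at [-1.341, 0.477, 0.022, 1.555, -0.011, 1.109, -0.083], TCP at [0.224, 0.637, 0.245] pointing down, gripper open.
Joint ranges: [-2.96, 2.96], [-0.34, 2.1], [-1.41, 1.46], [0.24, 2.44], [-1.37, 4.51], [0.17, 1.92], [-2.96, 2.96]. Speed limits (rad/s): [2.39, 2.39, 3.14, 3.14, 3.14, 3.14, 3.14].

INTERFACE

Orientations are given as a rotation vector (axis times angle).
In Python, from bench import r, imaging, look_for, outline_of gives the robot as it stands. The module is installed in compiled form; this text tells all that it offers.
- The arm moves only by the tool carry_out, never from a script. Its arguments are lists of equal length, an entry for each row: "offset": the shift along the tool's x, y, z as a fraction of full scale, a list of three; "turn": the turn, a rotation vector about the tool's x, y, z as a fraction of full scale, a list of three. A call has 1 to 8 rows; each row is the pose to reach, as a shift and turn from the pose commanded when the call began, along the tool's axes at that moment; what a row does not reach only later rows make up. Full scale, the value 1, is 0.5 m for a shift and 1.5 rad for a turn. A row lasts 1/10 s, in which the tool goes at most 50 mm and 8.59 degrees, less where a joint would pass 70% of its speed; a pose out of reach is approached as far as the arm can. A call with a number of a shift or a turn outside -1 to 1 is refused whole. A call with a gripper value outside its range is refused whole. "hand" is the closure, from 0 (fully open) to 1 (shut), set as the call begins (left out, the last holds). The fingers move at their own pace and stop on an object; "force" is the grip in N (left out, the last holds). Time passes only in rows, so rows that repeat a pose let the fingers close. It gives the time, the measured TCP pose, the force and the opening at its end, in the units of the state.
- r.get_obs(): the state, without advancing time (a new reading comes with each control period).
- imaging.grab_frame(name): name is "scene" or "top"; returns a dict with "pixels" (420x560x3 uint8, red, green, blue), "fx", "fy", "cx", "cy" (pixels), "k1" (the pictures are not rectified: a ray, as slopes to the right and down, at radius r is drawn at 1 + k1 r^2 times it, then the intrinsics apply), "R" (3x3) and "t" (3): a world point X has camera coordinates R X + t. Camera axes: x right, y down, z forward; pixel columns grow to the right and rows downward; lengths in m; the calibration is good to about 2 mm. A picture is of the moment at which its call begins. There is no depth.
- r.hand_in(): hands the job in, once; it reports no verdict.
Trained networks look in the newest picture that a camera, given by its name, has taken for a name from the list of things; names that differ only in an ending like _2 or _b are one class to them, and where a whole thing is asked for, a point or a joint stands for the part that bears it (a point fixed in the world has none). Each returns a list of dicts, best first, with "score" (0 to 1); they miss things now and then, are a little off and sometimes report something else, mostly with a low value. They report only what shows in the picture. A call takes as long as a camera call.
- look_for(query, camera): "xyz" ([x, y, z] in m, in the coordinates of the camera as it stood for that picture, good to about 4 mm: the middle of the surface that is visible of it).
- outline_of(query, camera): "region" (420x560 bool, what is visible of it).
The state is a dict: "clock": time; "joints": joint angles; "qvel": joint speeds; "tau": joint torques, N m; "tcp_pos": TCP position; "orientation": TCP orientation; "contact_force": force on the tool from outside, world axes, zero at the start; "moment": the same for the moment, N m; "grip_width": finger opening in m.
Only numpy, scipy, OpenCV 4.12 (cv2) and the standard library are available. Lean on these libraries where they do the work, as an engineer would, in place of code of your own. Each camera call takes 0.05 s, during which the arm holds its last target. There are 200 camera calls.

## Working session

There is one attempt and no reset: what is moved stays moved. The work goes in short steps, Python scripts to look and compute and a tool call to move; the robot and the scene stay as the last step left them, time stands still between calls to the robot, and variables do not carry over. Pictures are saved under pics/ and viewed, about 12 in all and at most 16, crops included, and the job is handed in when it is done.

Besides the shell and the picture viewer there is one more tool, called after "Emit:" by a JSON object that holds its "method" and its "body", one argument or row to a line. carry_out: Moves the arm, as the interface text tells. Shift numbers are shares of 0.5 m and turn numbers shares of 1.5 rad, none past 1 either way. Its arguments: {"type":"object","properties":{"offset":{"type":"array","items":{"type":"array","items":{"type":"number","minimum":-1,"maximum":1}}},"turn":{"type":"array","items":{"type":"array","items":{"type":"number","minimum":-1,"maximum":1}}},"hand":{"type":"number"},"force":{"type":"number"}},"required":["offset","turn"]}

```bash
mkdir -p pics; ls
python3 - <<'E'
from bench import r, imaging, look_for, outline_of
import cv2, numpy as np
o=r.get_obs(); print({k:np.round(v,3) for k,v in o.items()}, r.nose_length)
for n in ("top","scene"):
    f=imaging.grab_frame(n); cv2.imwrite(f"pics/{n}0.png",f["pixels"][:,:,::-1])
    print(n,{k:np.round(f[k],3).tolist() for k in f if k!="pixels"})
E
```

```text
pics
{'clock': np.float64(0.0), 'joints': array([-1.341,  0.478,  0.022,  1.556, -0.011,  1.109, -0.083]), 'qvel': array([-0.001, -0.   , -0.   ,  0.001,  0.   , -0.001, -0.   ]), 'tau': array([ 0.0000e+00, -5.9644e+01,  1.6080e+00, -2.8120e+01,  1.2000e-02,
        9.0000e-03,  0.0000e+00]), 'tcp_pos': array([0.224, 0.636, 0.244]), 'orientation': array([-5.280e-01, -3.097e+00,  3.000e-03]), 'contact_force': array([ 0.468,  0.28 , -0.309]), 'moment': array([ 0.037, -0.031,  0.004]), 'grip_width': np.float64(0.086)} 0.014
top {'fx': 522.151, 'fy': 522.151, 'cx': 287.933, 'cy': 206.303, 'k1': -0.042, 'R': [[-0.004, -1.0, 0.004], [-0.996, 0.003, -0.09], [0.09, -0.004, -0.996]], 't': [0.009, 0.532, 1.321]}
scene {'fx': 521.533, 'fy': 521.533, 'cx': 277.873, 'cy': 211.297, 'k1': -0.177, 'R': [[-0.664, 0.747, -0.021], [0.55, 0.47, -0.69], [-0.506, -0.47, -0.723]], 't': [0.376, -0.244, 2.079]}
```

View pics/top0.png

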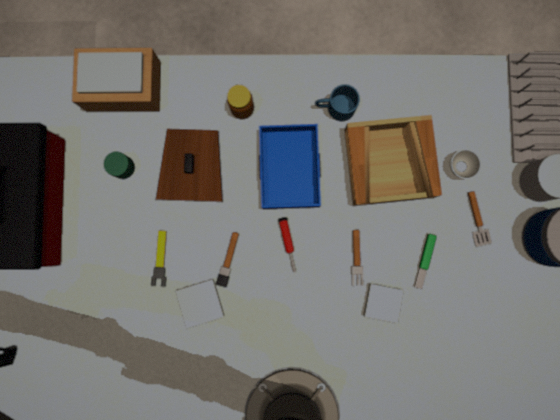

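View pics/scene0.png

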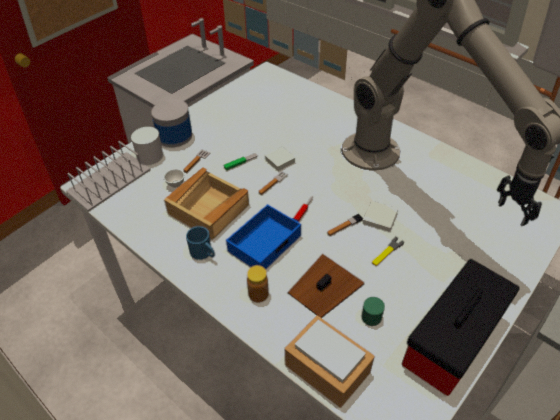

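```bash
cat > h.py <<'E'
import numpy as np, cv2
from bench import r, imaging, look_for, outline_of
from scipy.optimize import minimize
from scipy.spatial.transform import Rotation as Ro
def proj(f,P):
    c=np.atleast_2d(P)@f["R"].T+f["t"]; s=c[:,:2]/c[:,2:]
    s=s*(1+f["k1"]*(s**2).sum(1,keepdims=True))
    return s*[f["fx"],f["fy"]]+[f["cx"],f["cy"]]
def back(f,uv,z):
    d=(np.atleast_2d(uv)-[f["cx"],f["cy"]])/[f["fx"],f["fy"]]; s=d.copy()
    for _ in range(8): s=d/(1+f["k1"]*(s**2).sum(1,keepdims=True))
    w=np.c_[s,np.ones(len(s))]@f["R"]; o=-f["R"].T@f["t"]
    return o+w*((z-o[2])/w[:,2:])
def world(f,c): return f["R"].T@(np.array(c)-f["t"])
def rz(a): return np.array([[np.cos(a),-np.sin(a),0],[np.sin(a),np.cos(a),0],[0,0,1]])
def hexa(x0,x1,w0,w1,z0,z1,d=0):  # half widths w0 at x0, w1 at x1, top narrower by d
    return np.array([[x,s*(w-(d if z==z1 else 0)),z] for x,w in((x0,w0),(x1,w1)) for s in(-1,1) for z in(z0,z1)])/1000
BOX=[hexa(-95,111,108,108,0,74)]; CRATE=[hexa(-105,105,75,75,0,60)]
LID=[hexa(-95,95,90,70,0,10,4),hexa(-25,25,11,11,10,40)]
def sil(f,parts,p,S=4):
    m=np.zeros((420*S,560*S),np.uint8)
    for q in parts:
        w=q@rz(p[2]).T+[p[0],p[1],p[3] if len(p)>3 else 0]
        cv2.fillConvexPoly(m,cv2.convexHull(((proj(f,w)+.5)*S-.5).astype(np.float32)).round().astype(np.int32),1)
    return cv2.resize(m.astype(np.float32),(560,420),interpolation=cv2.INTER_AREA)
def fit(fm,parts,p0):
    def cost(p): return sum(np.abs(sil(f,parts,p)-m).sum()/m.sum() for f,m in fm)
    s0=np.array([[0,0,0],[.02,0,0],[0,.02,0],[0,0,.15]])+p0
    b=minimize(cost,p0,method="Nelder-Mead",options=dict(initial_simplex=s0,xatol=2e-4,fatol=1e-4))
    return b.x,b.fun
def mask(n,c):
    o=outline_of(n,c); return (o[0]["region"].astype(np.float32),o[0]["score"]) if o else (None,0)
H=dict(spoon=16,fish_slice=16,fork=16,pastry_brush=16,chisel=20,screwdriver=22,spanner=12)
def bar(f,n,k=0):
    """centre x,y, yaw (head towards +), length of a thing from its outline in picture f (top)"""
    out=[]
    for o in outline_of(n,"top")[:3]:
        m=o["region"].astype(np.uint8)
        if m.sum()<40: continue
        v,u=np.nonzero(m); P=back(f,np.c_[u,v],H[n]/2e3)[:,:2]
        (c,_,_)=cv2.minAreaRect(P.astype(np.float32)*1000)
        _,e=cv2.PCACompute(P.astype(np.float32),None)[0:2]
        a=e[0]; t=P@a; s=P@np.array([-a[1],a[0]]); mid=(t.max()+t.min())/2
        L=t.max()-t.min()
        hw=[np.ptp(s[(t-t.min()>q*L)&(t-t.min()<(q+.2)*L)]) for q in(.02,.4,.78)]
        ctr=a*mid+np.array([-a[1],a[0]])*np.median(s)
        out.append((round(o["score"],2),ctr.round(4).tolist(),round(float(np.arctan2(a[1],a[0])),3),round(L,3),np.round(hw,3).tolist()))
    return out
E
python3 - <<'E'
from h import *
F={c:imaging.grab_frame(c) for c in("top","scene")}
for n,parts,p0 in(("utensil_box",BOX,(.6,-.25,0)),("tool_crate",CRATE,(.58,0,0)),("lid",LID,(.58,.25,0))):
    ms={c:mask(n,c) for c in F}
    for cs in(["top"],["scene"],["top","scene"]):
        x,c=fit([(F[k],ms[k][0]) for k in cs],parts,np.array(p0))
        print(n,cs,[ms[k][1] for k in cs],x.round(4),round(c,3))
for n in H: print(n,bar(F["top"],n))
for n in("mug","jar","tile_stack","varnish_tin","sugar_bowl","socket_plate"):
    print(n,[(round(o["score"],2),world(F["top"],o["xyz"]).round(3)) for o in look_for(n,"top")[:1]])
E
```

```text
utensil_box ['top'] [0.71] [ 0.6395 -0.2599  0.0936] 0.012
utensil_box ['scene'] [0.92] [ 0.6448 -0.2636  0.1188] 0.062
utensil_box ['top', 'scene'] [0.71, 0.92] [ 0.6399 -0.2608  0.1001] 0.109Traceback (most recent call last):
  File "<stdin>", line 6, in <module>
  File "h.py", line 29, in fit
    b=minimize(cost,p0,method="Nelder-Mead",options=dict(initial_simplex=s0,xatol=2e-4,fatol=1e-4))
    res = _minimize_neldermead(fun, x0, args, callback, bounds=bounds,
                               **options)
    fsim[k] = func(sim[k])
              ~~~~^^^^^^^^
    fx = function(np.copy(x), *(wrapper_args + args))
  File "h.py", line 27, in cost
    def cost(p): return sum(np.abs(sil(f,parts,p)-m).sum()/m.sum() for f,m in fm)
                        ~~~^^^^^^^^^^^^^^^^^^^^^^^^^^^^^^^^^^^^^^^^^^^^^^^^^^^^^^
  File "h.py", line 27, in <genexpr>
    def cost(p): return sum(np.abs(sil(f,parts,p)-m).sum()/m.sum() for f,m in fm)
                                   ~~~~~~~~~~~~~~^~
TypeError: unsupported operand type(s) for -: 'float' and 'NoneType'
```

Run:
```python
from h import *
F={c:imaging.grab_frame(c) for c in("top","scene")}
for n,parts,p0 in(("utensil_box",BOX,(.64,-.26,.1)),("tool_crate",CRATE,(.6,0,0)),("lid",LID,(.6,.25,0))):
    for k in F:
        m,s=mask(n,k)
        if m is None: print(n,k,"missed"); continue
        x,c=fit([(F[k],m)],parts,np.array(p0)); print(n,k,s,x.round(4),round(c,3))
for n in H: print(n,bar(F["top"],n))
for n in("mug","jar","tile_stack","varnish_tin","sugar_bowl","socket_plate"):
    print(n,[(round(o["score"],2),world(F["top"],o["xyz"]).round(3)) for o in look_for(n,"top")[:1]])
```

```text
utensil_box top 0.71 [ 0.6392 -0.2603  0.097 ] 0.012
utensil_box scene 0.59 [ 0.6461 -0.2618  0.1347] 0.054
tool_crate top 0.64 [0.6333 0.0039 0.0309] 0.027
tool_crate scene 0.92 [6.375e-01 5.000e-04 4.090e-02] 0.065
lid top 0.92 [ 0.6445  0.2635 -0.0391] 0.03
lid scene 0.82 [ 0.6487  0.2632 -0.0184] 0.037
spoon [(0.51, [0.3997, 0.338], -0.067, np.float64(0.142), [0.039, 0.024, 0.023])]
fish_slice [(0.71, [0.5004, -0.4876], 0.186, np.float64(0.146), [0.047, 0.021, 0.02])]
fork [(0.66, [0.4011, -0.1695], 0.017, np.float64(0.14), [0.029, 0.021, 0.019]), (0.61, [0.2834, 0.2336], 1.646, np.float64(0.12), [0.101, 0.109, 0.102])]
pastry_brush [(0.95, [0.397, 0.1619], -0.25, np.float64(0.145), [0.031, 0.02, 0.02]), (0.43, [0.2827, -0.2375], 1.328, np.float64(0.095), [0.086, 0.087, 0.086]), (0.28, [0.6445, -0.4626], -0.402, np.float64(0.079), [0.063, 0.077, 0.055])]
chisel [(0.79, [0.3908, -0.348], -0.282, np.float64(0.143), [0.021, 0.026, 0.028])]
screwdriver [(0.7, [0.8093, -0.1301], 2.083, np.float64(0.116), [0.071, 0.089, 0.073]), (0.61, [0.4328, 0.0071], 0.22, np.float64(0.143), [0.009, 0.025, 0.023])]
spanner [(0.58, [0.3989, 0.3387], -0.073, np.float64(0.144), [0.041, 0.023, 0.024])]
mug [(0.64, array([ 0.802, -0.131,  0.036]))]
jar [(0.97, array([0.791, 0.127, 0.105]))]
tile_stack [(0.75, array([0.286, 0.232, 0.025]))]
varnish_tin [(0.76, array([0.637, 0.439, 0.06 ]))]
sugar_bowl [(0.92, array([ 0.642, -0.462,  0.022]))]
socket_plate [(0.63, array([ 0.285, -0.235,  0.027]))]
```

```bash
cat > plan.py <<'E'
from h import *
import json, math
BOXP=(.6392,-.2603,.097); CRP=(.6340,.0035,.031)
def pose():
    o=r.get_obs(); R=Ro.from_rotvec(o["orientation"]).as_matrix(); return np.array(o["tcp_pos"]),R
def Rt(yaw): return rz(yaw)@np.diag([1,-1,-1.])
def infr(p,x,y):  # point in frame p (mm) to world
    return np.array(p[:2])+rz(p[2])[:2,:2]@(np.array([x,y])/1000)
def plan(legs,start=None):
    """legs: list of calls; each call a list of (x,y,z,yaw); prints rows (interpolated), <=8 rows a call"""
    p,R=start or pose()
    def em(rows):
        nonlocal p,R,R0,p0
        o=[(R0.T@(q-p0)/.5).round(3) for q,_ in rows]; t=[(Ro.from_matrix(R0.T@Q).as_rotvec()/1.5).round(3) for _,Q in rows]
        print("  offset",json.dumps([x.tolist() for x in o]).replace("-0.0,","0,").replace("0.0,","0,"),"turn",json.dumps([x.tolist() for x in t]).replace("-0.0,","0,").replace("0.0,","0,"))
        p=p0+R0@(o[-1]*.5); R=R0@Ro.from_rotvec(t[-1]*1.5).as_matrix()
    for call in legs:
        name,wps=call[0],call[1:]; print(name); rows=[]; a,A=p,R
        for w in wps:
            q,Q=np.array(w[:3]),Rt(w[3]); n=max(1,math.ceil(np.linalg.norm(q-a)/.049),math.ceil(np.linalg.norm(Ro.from_matrix(A.T@Q).as_rotvec())/.145))
            d=Ro.from_matrix(A.T@Q).as_rotvec()
            rows+=[(a+(q-a)*k/n,A@Ro.from_rotvec(d*k/n).as_matrix()) for k in range(1,n+1)]; a,A=q,Q
        for i in range(0,len(rows),8): p0,R0=p,R; em(rows[i:i+8])
    return p,R
def find(n,near=None):
    f=imaging.grab_frame("top"); b=bar(f,n); b=[x for x in b if .12<x[3]<.16 and x[4][1]<.05 and x[1][0]<.6]
    print(n,b[:2]); c,a=b[0][1],b[0][2]; a=(a+np.pi/2)%np.pi-np.pi/2
    return c[0],c[1],np.pi+a
def pick(n,zt=.017,start=None):
    x,y,w=find(n)
    return plan([("above",(x,y,.15,w)),("down",(x,y,.06,w),(x,y,zt,w)),("lift (after close)",(x,y,.15,w))],start)
def place(fr,bx,by,zr,start=None,zc=.16):
    x,y=infr(fr,bx,by); w=np.pi+fr[2]
    return plan([("carry",(x,y,zc,w)),("lower",(x,y,zr,w)),("up",(x,y,.16,w))],start)
E
python3 - <<'E'
from plan import *
s=pick("spanner"); place(CRP,0,36,.045,s)
E
```

```text
spanner [(0.91, [0.3995, 0.3381], -0.06, np.float64(0.142), [0.039, 0.023, 0.023])]
above
  offset [[-0.066, -0.056, 0.024], [-0.132, -0.112, 0.048], [-0.199, -0.168, 0.071], [-0.265, -0.224, 0.095], [-0.331, -0.28, 0.119], [-0.397, -0.335, 0.143], [-0.464, -0.391, 0.167], [-0.53, -0.447, 0.191]] turn [[0, 0, -0.023], [0, 0, -0.046], [0, 0, -0.069], [0, 0, -0.093], [0, 0, -0.116], [0, 0, -0.139], [0, 0, -0.162], [0, 0, -0.185]]
down
  offset [[0, 0, 0.09], [0, 0, 0.18], [0, 0, 0.266]] turn [[0, 0, -0.0], [0, 0, -0.0], [0, 0, -0.0]]
lift (after close)
  offset [[0, 0, -0.089], [0, 0, -0.178], [0, 0, -0.266]] turn [[0, 0, -0.0], [0, 0, -0.0], [0, 0, -0.0]]
carry
  offset [[-0.063, -0.071, -0.003], [-0.125, -0.142, -0.005], [-0.188, -0.213, -0.008], [-0.251, -0.284, -0.01], [-0.314, -0.355, -0.013], [-0.376, -0.426, -0.015], [-0.439, -0.497, -0.018], [-0.502, -0.568, -0.02]] turn [[0, 0, -0.008], [0, 0, -0.015], [0, 0, -0.023], [0, 0, -0.03], [0, 0, -0.038], [0, 0, -0.046], [0, 0, -0.053], [0, 0, -0.061]]
lower
  offset [[0, 0, 0.077], [0, 0, 0.153], [0, 0, 0.23]] turn [[0, 0, 0.0], [0, 0, 0.0], [0, 0, 0.0]]
up
  offset [[0, 0, -0.077], [0, 0, -0.154], [0, 0, -0.23]] turn [[0, 0, 0.0], [0, 0, 0.0], [0, 0, 0.0]]
```

Emit:
{"method": "carry_out", "body": {
  "offset": [
    [-0.132,-0.112,0.048],
    [-0.265,-0.224,0.095],
    [-0.397,-0.335,0.143],
    [-0.53,-0.447,0.191],
    [-0.53,-0.447,0.191],
    [-0.53,-0.447,0.191],
    [-0.53,-0.447,0.191],
    [-0.53,-0.447,0.191]
  ],
  "turn": [
    [0,0,-0.1],
    [0,0,-0.185],
    [0,0,-0.185],
    [0,0,-0.185],
    [0,0,-0.185],
    [0,0,-0.185],
    [0,0,-0.185],
    [0,0,-0.185]
  ],
  "hand": 0,
  "force": 60
}}

```text
clock: 2.35
tcp_pos: [0.4023, 0.3314, 0.1485]
orientation: [-0.108, -3.139, 0.007]
contact_force: [-0.1, -0.1, -0.8]
grip_width: 0.0852
```

Emit:
{"method": "carry_out", "body": {
  "offset": [
    [0,0,0],
    [0,0,0]
  ],
  "turn": [
    [0,0,0],
    [0,0,0]
  ]
}}

```text
clock: 2.55
tcp_pos: [0.3992, 0.3398, 0.1503]
orientation: [0.093, 3.14, 0.002]
contact_force: [-1.0, 0.8, -0.3]
grip_width: 0.0856
```

Emit:
{"method": "carry_out", "body": {
  "offset": [
    [0,0,0.09],
    [0,0,0.18],
    [0,0,0.23],
    [0,0,0.266],
    [0,0,0.266],
    [0,0,0.266]
  ],
  "turn": [
    [0,0,0],
    [0,0,0],
    [0,0,0],
    [0,0,0],
    [0,0,0],
    [0,0,0]
  ]
}}

```text
clock: 3.15
tcp_pos: [0.3991, 0.3401, 0.0173]
orientation: [-0.091, -3.14, -0.002]
contact_force: [-0.2, 0.4, 1.5]
grip_width: 0.0853
```

Emit:
{"method": "carry_out", "body": {
  "offset": [
    [0,0,0],
    [0,0,0],
    [0,0,0],
    [0,0,0],
    [0,0,0],
    [0,0,0]
  ],
  "turn": [
    [0,0,0],
    [0,0,0],
    [0,0,0],
    [0,0,0],
    [0,0,0],
    [0,0,0]
  ],
  "hand": 1
}}

```text
clock: 3.75
tcp_pos: [0.4, 0.3386, 0.0176]
orientation: [0.095, 3.139, 0.002]
contact_force: [-1.3, -0.9, 7.3]
grip_width: 0.0198
```

Emit:
{"method": "carry_out", "body": {
  "offset": [
    [0,0,-0.089],
    [0,0,-0.178],
    [0,0,-0.266],
    [0,0,-0.266]
  ],
  "turn": [
    [0,0,0],
    [0,0,0],
    [0,0,0],
    [0,0,0]
  ]
}}

```text
clock: 4.15
tcp_pos: [0.4024, 0.3406, 0.1555]
orientation: [0.095, 3.133, 0.012]
contact_force: [0.6, 0.2, -1.2]
grip_width: 0.0202
```

Emit:
{"method": "carry_out", "body": {
  "offset": [
    [-0.063,-0.071,-0.003],
    [-0.125,-0.142,-0.005],
    [-0.251,-0.284,-0.01],
    [-0.376,-0.426,-0.015],
    [-0.502,-0.568,-0.02],
    [-0.502,-0.568,-0.02],
    [-0.502,-0.568,-0.02],
    [-0.502,-0.568,-0.02]
  ],
  "turn": [
    [0,0,-0.02],
    [0,0,-0.04],
    [0,0,-0.061],
    [0,0,-0.061],
    [0,0,-0.061],
    [0,0,-0.061],
    [0,0,-0.061],
    [0,0,-0.061]
  ]
}}

```text
clock: 4.95
tcp_pos: [0.6341, 0.0352, 0.1588]
orientation: [0.044, -3.141, 0.003]
contact_force: [0.2, -0.3, -2.3]
grip_width: 0.0202
```

Emit:
{"method": "carry_out", "body": {
  "offset": [
    [0,0,0],
    [0,0,0],
    [0,0,0]
  ],
  "turn": [
    [0,0,0],
    [0,0,0],
    [0,0,0]
  ]
}}

```text
clock: 5.25
tcp_pos: [0.6319, 0.0411, 0.1588]
orientation: [0.052, -3.139, -0.001]
contact_force: [0.7, -0.3, -2.5]
grip_width: 0.0202
```

Emit:
{"method": "carry_out", "body": {
  "offset": [
    [0,0,0.077],
    [0,0,0.153],
    [0,0,0.23],
    [0,0,0.23],
    [0,0,0.23]
  ],
  "turn": [
    [0,0,0],
    [0,0,0],
    [0,0,0],
    [0,0,0],
    [0,0,0]
  ]
}}

```text
clock: 5.75
tcp_pos: [0.6324, 0.0409, 0.0449]
orientation: [0.052, -3.14, -0.0]
contact_force: [-0.3, 1.1, -0.1]
grip_width: 0.0199
```

Emit:
{"method": "carry_out", "body": {
  "offset": [
    [0,0,0],
    [0,0,0],
    [0,0,0]
  ],
  "turn": [
    [0,0,0],
    [0,0,0],
    [0,0,0]
  ],
  "hand": 0.62
}}

```text
clock: 6.05
tcp_pos: [0.6344, 0.0398, 0.0468]
orientation: [-0.049, 3.138, 0.001]
contact_force: [-0.3, 0.3, 0.6]
grip_width: 0.0321
```

Emit:
{"method": "carry_out", "body": {
  "offset": [
    [0,0,-0.077],
    [0,0,-0.154],
    [0,0,-0.23],
    [0,0,-0.23]
  ],
  "turn": [
    [0,0,0],
    [0,0,0],
    [0,0,0],
    [0,0,0]
  ]
}}

```text
clock: 6.45
tcp_pos: [0.6371, 0.0397, 0.1669]
orientation: [-0.048, 3.13, 0.003]
contact_force: [1.5, -0.1, 1.2]
grip_width: 0.0328
```

Run:
```python
from plan import *
s=pick("screwdriver"); place(CRP,0,-36,.047,s)
print(look_for("spanner","top")[:1]); 
f=imaging.grab_frame("top"); cv2.imwrite("pics/t1.png",f["pixels"][:,:,::-1])
```

```text
screwdriver []Traceback (most recent call last):
  File "<stdin>", line 2, in <module>
  File "plan.py", line 30, in pick
    x,y,w=find(n)
          ~~~~^^^
  File "plan.py", line 27, in find
    print(n,b[:2]); c,a=b[0][1],b[0][2]; a=(a+np.pi/2)%np.pi-np.pi/2
                        ~^^^
IndexError: list index out of range
```

Run:
```python
from plan import *
f=imaging.grab_frame("top"); cv2.imwrite("pics/t1.png",f["pixels"][:,:,::-1])
for n in H: print(n,bar(f,n)[:2])
s=pick("pastry_brush"); place(BOXP,6,32,.042,s)
```

```text
spoon []
fish_slice [(0.75, [0.4992, -0.4881], 0.186, np.float64(0.148), [0.048, 0.022, 0.019])]
fork [(0.94, [0.4025, -0.169], -0.008, np.float64(0.142), [0.029, 0.018, 0.021])]
pastry_brush [(0.73, [0.2834, 0.2333], 1.698, np.float64(0.117), [0.1, 0.105, 0.1]), (0.7, [0.3968, 0.1623], -0.246, np.float64(0.143), [0.029, 0.019, 0.016])]
chisel [(0.75, [0.3903, -0.347], -0.289, np.float64(0.143), [0.021, 0.023, 0.023])]
screwdriver []
spanner []
pastry_brush [(0.76, [0.3961, 0.1622], -0.252, np.float64(0.142), [0.032, 0.019, 0.02])]
above
  offset [[0.078, 0.043, 0.003], [0.155, 0.087, 0.006], [0.233, 0.13, 0.009], [0.31, 0.173, 0.013], [0.388, 0.217, 0.016], [0.466, 0.26, 0.019]] turn [[0, 0, 0.031], [0, 0, 0.063], [0, 0, 0.094], [0, 0, 0.126], [0, 0, 0.157], [0, -0.001, 0.189]]
down
  offset [[0, 0, 0.09], [0, 0, 0.18], [0, 0, 0.266]] turn [[0, 0, -0.0], [0, 0.001, -0.0], [0, 0.001, -0.0]]
lift (after close)
  offset [[0, 0, -0.089], [0, 0, -0.177], [0, 0, -0.266]] turn [[0, 0, -0.0], [0, 0, -0.0], [0, 0, -0.0]]
carry
  offset [[-0.067, -0.063, -0.002], [-0.134, -0.127, -0.004], [-0.201, -0.19, -0.006], [-0.268, -0.253, -0.008], [-0.336, -0.316, -0.01], [-0.403, -0.38, -0.012], [-0.47, -0.443, -0.014], [-0.537, -0.506, -0.016]] turn [[0, 0, -0.023], [0, 0, -0.047], [0, 0, -0.07], [0, 0, -0.093], [0, 0, -0.116], [0, 0, -0.14], [0, 0, -0.163], [0, 0, -0.186]]
  offset [[-0.047, -0.079, -0.002], [-0.094, -0.159, -0.004]] turn [[0, 0, -0.024], [0, 0, -0.047]]
lower
  offset [[0, 0, 0.079], [0, 0, 0.157], [0, 0, 0.236]] turn [[0, 0, 0.0], [0, 0, 0.0], [0, 0, 0.0]]
up
  offset [[0, 0, -0.079], [0, 0, -0.158], [0, 0, -0.236]] turn [[0, 0, 0.0], [0, 0, 0.0], [0, 0, 0.0]]
```

View pics/t1.png

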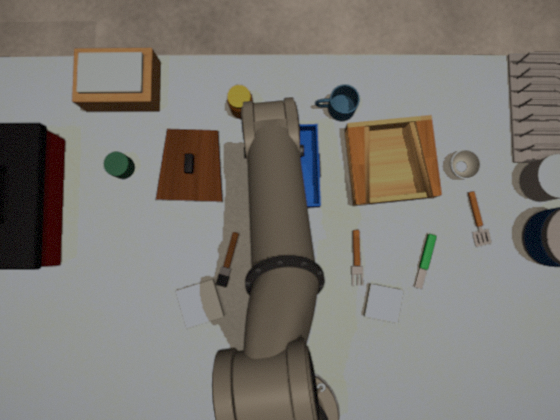

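Emit:
{"method": "carry_out", "body": {
  "offset": [
    [0.078,0.043,0.003],
    [0.155,0.087,0.006],
    [0.233,0.13,0.009],
    [0.31,0.173,0.013],
    [0.388,0.217,0.016],
    [0.466,0.26,0.019],
    [0.466,0.26,0.019],
    [0.466,0.26,0.019]
  ],
  "turn": [
    [0,0,0.031],
    [0,0,0.063],
    [0,0,0.094],
    [0,0,0.126],
    [0,0,0.157],
    [0,0,0.189],
    [0,0,0.189],
    [0,0,0.189]
  ],
  "hand": 0
}}

```text
clock: 7.85
tcp_pos: [0.3958, 0.1628, 0.1505]
orientation: [0.391, 3.117, 0.001]
contact_force: [1.1, -0.1, -0.1]
grip_width: 0.0855
```

Emit:
{"method": "carry_out", "body": {
  "offset": [
    [0,0,0.09],
    [0,0,0.18],
    [0,0,0.23],
    [0,0,0.266],
    [0,0,0.266],
    [0,0,0.266]
  ],
  "turn": [
    [0,0,0],
    [0,0,0],
    [0,0,0],
    [0,0,0],
    [0,0,0],
    [0,0,0]
  ]
}}

```text
clock: 8.45
tcp_pos: [0.3972, 0.1617, 0.0174]
orientation: [0.398, 3.116, -0.001]
contact_force: [-0.6, 0.9, 0.5]
grip_width: 0.0855
```

Emit:
{"method": "carry_out", "body": {
  "offset": [
    [0,0,0],
    [0,0,0],
    [0,0,0],
    [0,0,0],
    [0,0,0],
    [0,0,0]
  ],
  "turn": [
    [0,0,0],
    [0,0,0],
    [0,0,0],
    [0,0,0],
    [0,0,0],
    [0,0,0]
  ],
  "hand": 1
}}

```text
clock: 9.05
tcp_pos: [0.3963, 0.1624, 0.0179]
orientation: [0.395, 3.116, 0.001]
contact_force: [-0.7, -1.5, 9.3]
grip_width: 0.0163
```

Emit:
{"method": "carry_out", "body": {
  "offset": [
    [0,0,-0.089],
    [0,0,-0.178],
    [0,0,-0.266],
    [0,0,-0.266]
  ],
  "turn": [
    [0,0,0],
    [0,0,0],
    [0,0,0],
    [0,0,0]
  ]
}}

```text
clock: 9.45
tcp_pos: [0.3991, 0.1639, 0.1553]
orientation: [0.395, 3.109, 0.01]
contact_force: [0.3, 0.7, -1.3]
grip_width: 0.0163
```

Emit:
{"method": "carry_out", "body": {
  "offset": [
    [-0.067,-0.063,-0.002],
    [-0.134,-0.127,-0.004],
    [-0.201,-0.19,-0.006],
    [-0.268,-0.253,-0.008],
    [-0.336,-0.316,-0.01],
    [-0.403,-0.38,-0.012],
    [-0.47,-0.443,-0.014],
    [-0.537,-0.506,-0.016]
  ],
  "turn": [
    [0,0,-0.023],
    [0,0,-0.047],
    [0,0,-0.07],
    [0,0,-0.093],
    [0,0,-0.116],
    [0,0,-0.14],
    [0,0,-0.163],
    [0,0,-0.186]
  ]
}}

```text
clock: 10.25
tcp_pos: [0.5931, -0.1513, 0.1572]
orientation: [0.044, -3.14, -0.001]
contact_force: [0.1, 0.2, 0.0]
grip_width: 0.0162
```

Emit:
{"method": "carry_out", "body": {
  "offset": [
    [-0.047,-0.079,-0.002],
    [-0.094,-0.159,-0.004],
    [-0.094,-0.159,-0.004],
    [-0.094,-0.159,-0.004],
    [-0.094,-0.159,-0.004],
    [-0.094,-0.159,-0.004]
  ],
  "turn": [
    [0,0,-0.024],
    [0,0,-0.047],
    [0,0,-0.047],
    [0,0,-0.047],
    [0,0,-0.047],
    [0,0,-0.047]
  ]
}}

```text
clock: 10.85
tcp_pos: [0.6417, -0.226, 0.1598]
orientation: [0.156, -3.137, -0.002]
contact_force: [-0.0, -0.3, -0.8]
grip_width: 0.0163
```

Emit:
{"method": "carry_out", "body": {
  "offset": [
    [0,0,0.079],
    [0,0,0.157],
    [0,0,0.236],
    [0,0,0.236],
    [0,0,0.236]
  ],
  "turn": [
    [0,0,0],
    [0,0,0],
    [0,0,0],
    [0,0,0],
    [0,0,0]
  ]
}}

```text
clock: 11.35
tcp_pos: [0.6416, -0.2268, 0.0419]
orientation: [0.154, -3.136, -0.001]
contact_force: [0.4, 0.6, -0.2]
grip_width: 0.0159
```

Emit:
{"method": "carry_out", "body": {
  "offset": [
    [0,0,0],
    [0,0,0],
    [0,0,0]
  ],
  "turn": [
    [0,0,0],
    [0,0,0],
    [0,0,0]
  ],
  "hand": 0.67
}}

```text
clock: 11.65
tcp_pos: [0.6428, -0.2278, 0.0436]
orientation: [-0.153, 3.136, -0.0]
contact_force: [0.4, -0.0, 0.3]
grip_width: 0.0283
```

Emit:
{"method": "carry_out", "body": {
  "offset": [
    [0,0,-0.079],
    [0,0,-0.158],
    [0,0,-0.236],
    [0,0,-0.236],
    [0,0,-0.236]
  ],
  "turn": [
    [0,0,0],
    [0,0,0],
    [0,0,0],
    [0,0,0],
    [0,0,0]
  ]
}}

```text
clock: 12.15
tcp_pos: [0.6427, -0.2281, 0.162]
orientation: [-0.153, 3.135, -0.001]
contact_force: [0.6, -0.0, -1.0]
grip_width: 0.0282
```

Run:
```python
from plan import *
f=imaging.grab_frame("top"); cv2.imwrite("pics/t2.png",f["pixels"][:,:,::-1])
for n in H: print(n,bar(f,n)[:2])
s=pick("screwdriver"); place(CRP,0,-36,.047,s)
```

```text
spoon [(0.52, [0.6439, 0.2619], -0.056, np.float64(0.193), [0.174, 0.158, 0.146])]
fish_slice [(0.82, [0.4993, -0.4878], 0.188, np.float64(0.143), [0.044, 0.02, 0.014])]
fork [(0.64, [0.4076, -0.1653], -0.079, np.float64(0.127), [0.014, 0.016, 0.02])]
pastry_brush [(0.78, [0.6446, -0.2276], 0.044, np.float64(0.144), [0.023, 0.021, 0.019])]
chisel [(0.51, [0.6436, 0.2618], -0.052, np.float64(0.192), [0.173, 0.159, 0.145]), (0.31, [0.643, -0.2268], 0.042, np.float64(0.141), [0.022, 0.016, 0.019])]
screwdriver [(0.7, [0.4341, 0.0073], 0.213, np.float64(0.14), [0.006, 0.023, 0.022]), (0.52, [0.6437, 0.4514], 1.071, np.float64(0.086), [0.057, 0.065, 0.058])]
spanner [(0.82, [0.6351, 0.0401], 0.009, np.float64(0.144), [0.034, 0.024, 0.021])]
screwdriver [(0.69, [0.4368, 0.008], 0.215, np.float64(0.141), [0.008, 0.021, 0.025])]
above
  offset [[0.052, 0.073, 0.003], [0.104, 0.146, 0.006], [0.155, 0.218, 0.009], [0.207, 0.291, 0.011], [0.259, 0.364, 0.014], [0.311, 0.437, 0.017], [0.362, 0.509, 0.02]] turn [[0, 0, -0.011], [0, 0, -0.022], [0, 0, -0.034], [0, 0, -0.045], [0, 0, -0.056], [0, 0, -0.067], [0, 0, -0.079]]
down
  offset [[0, 0, 0.09], [0, 0, 0.18], [0, 0, 0.266]] turn [[0, 0, 0.0], [0, 0, 0.0], [0, 0, 0.0]]
lift (after close)
  offset [[0, 0, -0.089], [0, 0, -0.177], [0, 0.001, -0.266]] turn [[0, 0, 0.0], [0, 0, 0.0], [0, 0, 0.0]]
carry
  offset [[-0.074, -0.033, -0.004], [-0.148, -0.066, -0.008], [-0.222, -0.099, -0.012], [-0.296, -0.132, -0.016], [-0.37, -0.164, -0.02]] turn [[0, 0, 0.025], [0, 0, 0.049], [0, 0, 0.074], [0, 0, 0.099], [0, 0, 0.123]]
lower
  offset [[0, 0, 0.075], [0, 0, 0.15], [0, -0.001, 0.226]] turn [[0, 0, 0.0], [0, 0, 0.0], [0, 0, 0.0]]
up
  offset [[0, 0, -0.075], [0, 0, -0.151], [0, 0.001, -0.226]] turn [[0, 0, 0.0], [0, 0, 0.0], [0, 0, 0.0]]
```

Emit:
{"method": "carry_out", "body": {
  "offset": [
    [0.052,0.073,0.003],
    [0.104,0.146,0.006],
    [0.155,0.218,0.009],
    [0.207,0.291,0.011],
    [0.259,0.364,0.014],
    [0.311,0.437,0.017],
    [0.362,0.509,0.02],
    [0.362,0.509,0.02]
  ],
  "turn": [
    [0,0,-0.011],
    [0,0,-0.022],
    [0,0,-0.034],
    [0,0,-0.045],
    [0,0,-0.056],
    [0,0,-0.067],
    [0,0,-0.079],
    [0,0,-0.079]
  ],
  "hand": 0
}}

```text
clock: 13.45
tcp_pos: [0.4333, 0.0115, 0.1498]
orientation: [0.349, -3.119, -0.003]
contact_force: [-0.2, -1.2, -0.1]
grip_width: 0.0853
```

Emit:
{"method": "carry_out", "body": {
  "offset": [
    [0,0,0],
    [0,0,0.09],
    [0,0,0.18],
    [0,0,0.23],
    [0,0,0.266],
    [0,0,0.266],
    [0,0,0.266]
  ],
  "turn": [
    [0,0,0],
    [0,0,0],
    [0,0,0],
    [0,0,0],
    [0,0,0],
    [0,0,0],
    [0,0,0]
  ]
}}

```text
clock: 14.15
tcp_pos: [0.4381, 0.0068, 0.0174]
orientation: [-0.335, 3.124, -0.001]
contact_force: [0.8, -1.3, 0.7]
grip_width: 0.0853
```

Emit:
{"method": "carry_out", "body": {
  "offset": [
    [0,0,0],
    [0,0,0],
    [0,0,0],
    [0,0,0],
    [0,0,0],
    [0,0,0]
  ],
  "turn": [
    [0,0,0],
    [0,0,0],
    [0,0,0],
    [0,0,0],
    [0,0,0],
    [0,0,0]
  ],
  "hand": 1
}}

```text
clock: 14.75
tcp_pos: [0.4376, 0.0079, 0.018]
orientation: [-0.338, 3.122, 0.0]
contact_force: [-1.8, 0.4, 9.8]
grip_width: 0.0228
```

Emit:
{"method": "carry_out", "body": {
  "offset": [
    [0,0,-0.089],
    [0,0,-0.178],
    [0,0,-0.266],
    [0,0,-0.266]
  ],
  "turn": [
    [0,0,0],
    [0,0,0],
    [0,0,0],
    [0,0,0]
  ]
}}

```text
clock: 15.15
tcp_pos: [0.4406, 0.0081, 0.1554]
orientation: [-0.337, 3.113, 0.002]
contact_force: [1.2, -0.2, -1.3]
grip_width: 0.0225
```

Emit:
{"method": "carry_out", "body": {
  "offset": [
    [-0.074,-0.033,-0.004],
    [-0.148,-0.066,-0.008],
    [-0.222,-0.099,-0.012],
    [-0.296,-0.132,-0.016],
    [-0.37,-0.164,-0.02],
    [-0.37,-0.164,-0.02],
    [-0.37,-0.164,-0.02],
    [-0.37,-0.164,-0.02]
  ],
  "turn": [
    [0,0,0.025],
    [0,0,0.049],
    [0,0,0.074],
    [0,0,0.099],
    [0,0,0.123],
    [0,0,0.123],
    [0,0,0.123],
    [0,0,0.123]
  ]
}}

```text
clock: 15.95
tcp_pos: [0.6339, -0.0325, 0.1593]
orientation: [0.05, -3.139, -0.0]
contact_force: [-0.0, 0.0, -0.7]
grip_width: 0.0231
```

Emit:
{"method": "carry_out", "body": {
  "offset": [
    [0,0,0.079],
    [0,0,0.157],
    [0,0,0.226],
    [0,0,0.226],
    [0,0,0.226]
  ],
  "turn": [
    [0,0,0],
    [0,0,0],
    [0,0,0],
    [0,0,0],
    [0,0,0]
  ]
}}

```text
clock: 16.45
tcp_pos: [0.6347, -0.0326, 0.0477]
orientation: [0.049, -3.14, -0.0]
contact_force: [0.2, 0.2, -0.1]
grip_width: 0.0222
```

Emit:
{"method": "carry_out", "body": {
  "offset": [
    [0,0,0],
    [0,0,0],
    [0,0,0]
  ],
  "turn": [
    [0,0,0],
    [0,0,0],
    [0,0,0]
  ],
  "hand": 0.6
}}

```text
clock: 16.75
tcp_pos: [0.6367, -0.0328, 0.0492]
orientation: [-0.049, 3.138, 0.0]
contact_force: [0.4, 0.7, 0.1]
grip_width: 0.0345
```

Emit:
{"method": "carry_out", "body": {
  "offset": [
    [0,0,-0.079],
    [0,0,-0.158],
    [0,0,-0.226],
    [0,0,-0.226],
    [0,0,-0.226]
  ],
  "turn": [
    [0,0,0],
    [0,0,0],
    [0,0,0],
    [0,0,0],
    [0,0,0]
  ]
}}

```text
clock: 17.25
tcp_pos: [0.6362, -0.0327, 0.1618]
orientation: [-0.049, 3.138, 0.001]
contact_force: [0.4, -0.1, 0.3]
grip_width: 0.0341
```

Run:
```python
from plan import *
s=pick("chisel"); place(CRP,0,0,.049,s)
```

```text
chisel [(0.81, [0.3897, -0.3474], -0.287, np.float64(0.147), [0.024, 0.027, 0.027])]
above
  offset [[0.057, -0.068, 0.002], [0.113, -0.136, 0.004], [0.17, -0.205, 0.007], [0.226, -0.273, 0.009], [0.283, -0.341, 0.011], [0.34, -0.409, 0.013], [0.396, -0.477, 0.015], [0.453, -0.546, 0.018]] turn [[0, 0, 0.024], [0, 0, 0.047], [0, 0, 0.071], [0, 0, 0.094], [0, -0.001, 0.118], [0, -0.001, 0.142], [0, -0.001, 0.165], [0, -0.001, 0.189]]
  offset [[0.035, -0.081, 0.002]] turn [[0, 0, 0.023]]
down
  offset [[0, 0, 0.09], [0, 0, 0.18], [0, 0, 0.266]] turn [[0, 0, 0.0], [0, 0, 0.0], [0, 0, 0.0]]
lift (after close)
  offset [[0, 0, -0.089], [0, 0, -0.178], [0, 0, -0.266]] turn [[0, 0, 0.0], [0, 0, 0.0], [0, 0, 0.0]]
carry
  offset [[-0.03, 0.09, -0.002], [-0.06, 0.18, -0.005], [-0.09, 0.27, -0.007], [-0.12, 0.361, -0.009], [-0.15, 0.451, -0.011], [-0.18, 0.541, -0.014], [-0.21, 0.631, -0.016], [-0.24, 0.721, -0.018]] turn [[0, 0, -0.024], [0, 0, -0.047], [0, 0, -0.071], [0, 0, -0.094], [0, 0, -0.118], [0, 0, -0.141], [0, 0, -0.165], [0, 0, -0.188]]
  offset [[-0.054, 0.078, -0.002]] turn [[0, 0, -0.024]]
lower
  offset [[0, 0, 0.074], [0, 0, 0.148], [0, 0, 0.222]] turn [[0, 0, 0.0], [0, 0, 0.0], [0, 0, 0.0]]
up
  offset [[0, 0, -0.074], [0, 0, -0.148], [0, 0, -0.222]] turn [[0, 0, 0.0], [0, 0, 0.0], [0, 0, 0.0]]
```

Emit:
{"method": "carry_out", "body": {
  "offset": [
    [0.057,-0.068,0.002],
    [0.113,-0.136,0.004],
    [0.17,-0.205,0.007],
    [0.226,-0.273,0.009],
    [0.283,-0.341,0.011],
    [0.34,-0.409,0.013],
    [0.396,-0.477,0.015],
    [0.453,-0.546,0.018]
  ],
  "turn": [
    [0,0,0.024],
    [0,0,0.047],
    [0,0,0.071],
    [0,0,0.094],
    [0,0,0.118],
    [0,0,0.142],
    [0,0,0.165],
    [0,0,0.189]
  ],
  "hand": 0
}}

```text
clock: 18.15
tcp_pos: [0.4157, -0.3134, 0.1502]
orientation: [-0.397, -3.114, -0.001]
contact_force: [0.8, -1.0, 0.6]
grip_width: 0.0851
```

Emit:
{"method": "carry_out", "body": {
  "offset": [
    [0.035,-0.081,0.002],
    [0.035,-0.081,0.002],
    [0.035,-0.081,0.092],
    [0.035,-0.081,0.182],
    [0.035,-0.081,0.232],
    [0.035,-0.081,0.268],
    [0.035,-0.081,0.268],
    [0.035,-0.081,0.268]
  ],
  "turn": [
    [0,0,0.023],
    [0,0,0.023],
    [0,0,0.023],
    [0,0,0.023],
    [0,0,0.023],
    [0,0,0.023],
    [0,0,0.023],
    [0,0,0.023]
  ]
}}

```text
clock: 18.95
tcp_pos: [0.3902, -0.3471, 0.0168]
orientation: [-0.449, -3.108, -0.001]
contact_force: [-0.0, 0.1, 0.9]
grip_width: 0.0855
```

Emit:
{"method": "carry_out", "body": {
  "offset": [
    [0,0,0],
    [0,0,0],
    [0,0,0],
    [0,0,0],
    [0,0,0],
    [0,0,0]
  ],
  "turn": [
    [0,0,0],
    [0,0,0],
    [0,0,0],
    [0,0,0],
    [0,0,0],
    [0,0,0]
  ],
  "hand": 1
}}

```text
clock: 19.55
tcp_pos: [0.391, -0.3477, 0.018]
orientation: [0.449, 3.108, -0.0]
contact_force: [-0.5, 1.6, 6.8]
grip_width: 0.0227
```

Emit:
{"method": "carry_out", "body": {
  "offset": [
    [0,0,-0.089],
    [0,0,-0.178],
    [0,0,-0.266],
    [0,0,-0.266]
  ],
  "turn": [
    [0,0,0],
    [0,0,0],
    [0,0,0],
    [0,0,0]
  ]
}}

```text
clock: 19.95
tcp_pos: [0.3932, -0.35, 0.1557]
orientation: [0.448, 3.1, -0.006]
contact_force: [0.2, -2.0, -1.6]
grip_width: 0.0227
```

Emit:
{"method": "carry_out", "body": {
  "offset": [
    [-0.03,0.09,-0.002],
    [-0.06,0.18,-0.005],
    [-0.09,0.27,-0.007],
    [-0.12,0.361,-0.009],
    [-0.15,0.451,-0.011],
    [-0.18,0.541,-0.014],
    [-0.21,0.631,-0.016],
    [-0.24,0.721,-0.018]
  ],
  "turn": [
    [0,0,-0.024],
    [0,0,-0.047],
    [0,0,-0.071],
    [0,0,-0.094],
    [0,0,-0.118],
    [0,0,-0.141],
    [0,0,-0.165],
    [0,0,-0.188]
  ]
}}

```text
clock: 20.75
tcp_pos: [0.6078, -0.0339, 0.1583]
orientation: [-0.005, -3.14, -0.0]
contact_force: [0.2, 0.1, -1.4]
grip_width: 0.0223
```

Emit:
{"method": "carry_out", "body": {
  "offset": [
    [-0.054,0.078,-0.002],
    [-0.054,0.078,-0.002],
    [-0.054,0.078,-0.002],
    [-0.054,0.078,-0.002]
  ],
  "turn": [
    [0,0,-0.024],
    [0,0,-0.024],
    [0,0,-0.024],
    [0,0,-0.024]
  ]
}}

```text
clock: 21.15
tcp_pos: [0.6337, 0.0016, 0.1594]
orientation: [0.046, -3.139, 0.001]
contact_force: [0.3, -0.2, -1.3]
grip_width: 0.0221
```

Emit:
{"method": "carry_out", "body": {
  "offset": [
    [0,0,0.074],
    [0,0,0.148],
    [0,0,0.222],
    [0,0,0.222],
    [0,0,0.222]
  ],
  "turn": [
    [0,0,0],
    [0,0,0],
    [0,0,0],
    [0,0,0],
    [0,0,0]
  ]
}}

```text
clock: 21.65
tcp_pos: [0.6342, 0.0016, 0.0495]
orientation: [0.046, -3.14, 0.001]
contact_force: [-0.1, 1.0, -0.6]
grip_width: 0.0225
```

Emit:
{"method": "carry_out", "body": {
  "offset": [
    [0,0,0],
    [0,0,0],
    [0,0,0]
  ],
  "turn": [
    [0,0,0],
    [0,0,0],
    [0,0,0]
  ],
  "hand": 0.6
}}

```text
clock: 21.95
tcp_pos: [0.6361, 0.0031, 0.0512]
orientation: [-0.049, 3.138, 0.001]
contact_force: [-0.0, 0.9, -0.1]
grip_width: 0.0342
```

Emit:
{"method": "carry_out", "body": {
  "offset": [
    [0,0,-0.079],
    [0,0,-0.158],
    [0,0,-0.226],
    [0,0,-0.226],
    [0,0,-0.226]
  ],
  "turn": [
    [0,0,0],
    [0,0,0],
    [0,0,0],
    [0,0,0],
    [0,0,0]
  ]
}}

```text
clock: 22.45
tcp_pos: [0.6355, 0.0033, 0.1639]
orientation: [-0.049, 3.138, 0.001]
contact_force: [-0.8, -0.9, -1.0]
grip_width: 0.0343
```

Run:
```python
from plan import *
s=pick("fish_slice"); place(BOXP,6,-32,.044,s)
```

```text
fish_slice [(0.66, [0.5007, -0.4881], 0.198, np.float64(0.146), [0.045, 0.021, 0.02])]
above
  offset [[0.027, -0.089, 0.002], [0.054, -0.177, 0.004], [0.081, -0.266, 0.006], [0.108, -0.354, 0.009], [0.135, -0.443, 0.011], [0.162, -0.531, 0.013], [0.189, -0.62, 0.015], [0.216, -0.708, 0.017]] turn [[0, 0, -0.01], [0, 0, -0.02], [0, 0, -0.03], [0, 0, -0.04], [0, 0, -0.05], [0, 0, -0.061], [0, -0.001, -0.071], [0, -0.001, -0.081]]
  offset [[0.038, -0.085, 0.002], [0.076, -0.169, 0.004], [0.113, -0.254, 0.006]] turn [[0, 0, -0.01], [0, 0, -0.02], [0, 0, -0.03]]
down
  offset [[0, 0, 0.09], [0, 0, 0.18], [0, 0, 0.266]] turn [[0, 0, -0.0], [0, 0, -0.0], [0, 0, -0.0]]
lift (after close)
  offset [[0, 0, -0.089], [0, 0, -0.177], [0, 0, -0.266]] turn [[0, 0, -0.0], [0, 0, -0.0], [0, 0, -0.0]]
carry
  offset [[-0.061, 0.055, -0.003], [-0.122, 0.109, -0.007], [-0.183, 0.164, -0.01], [-0.244, 0.218, -0.013], [-0.305, 0.273, -0.016], [-0.366, 0.327, -0.02]] turn [[0, 0, 0.011], [0, 0, 0.022], [0, 0, 0.034], [0, 0, 0.045], [0, 0, 0.056], [0, 0, 0.067]]
lower
  offset [[0, 0, 0.077], [0, 0, 0.155], [0, 0, 0.232]] turn [[0, 0, 0.0], [0, 0, 0.0], [0, 0, 0.0]]
up
  offset [[0, 0, -0.077], [0, 0, -0.154], [0, 0, -0.232]] turn [[0, 0, 0.0], [0, 0, 0.0], [0, 0, 0.0]]
```

Emit:
{"method": "carry_out", "body": {
  "offset": [
    [0.027,-0.089,0.002],
    [0.054,-0.177,0.004],
    [0.081,-0.266,0.006],
    [0.108,-0.354,0.009],
    [0.135,-0.443,0.011],
    [0.162,-0.531,0.013],
    [0.189,-0.62,0.015],
    [0.216,-0.708,0.017]
  ],
  "turn": [
    [0,0,-0.01],
    [0,0,-0.02],
    [0,0,-0.03],
    [0,0,-0.04],
    [0,0,-0.05],
    [0,0,-0.061],
    [0,0,-0.071],
    [0,0,-0.081]
  ],
  "hand": 0
}}

```text
clock: 23.35
tcp_pos: [0.5364, -0.3553, 0.1521]
orientation: [0.241, -3.13, -0.002]
contact_force: [0.4, 0.1, 0.7]
grip_width: 0.0854
```

Emit:
{"method": "carry_out", "body": {
  "offset": [
    [0.038,-0.085,0.002],
    [0.076,-0.169,0.004],
    [0.113,-0.254,0.006],
    [0.113,-0.254,0.006],
    [0.113,-0.254,0.006],
    [0.113,-0.254,0.096]
  ],
  "turn": [
    [0,0,-0.01],
    [0,0,-0.02],
    [0,0,-0.03],
    [0,0,-0.03],
    [0,0,-0.03],
    [0,0,-0.03]
  ]
}}

```text
clock: 23.95
tcp_pos: [0.5052, -0.4901, 0.1103]
orientation: [-0.31, 3.118, -0.011]
contact_force: [1.3, -0.3, 0.4]
grip_width: 0.0851
```

Emit:
{"method": "carry_out", "body": {
  "offset": [
    [0,0,0.09],
    [0,0,0.14],
    [0,0,0.176],
    [0,0,0.176],
    [0,0,0.176]
  ],
  "turn": [
    [0,0,0],
    [0,0,0],
    [0,0,0],
    [0,0,0],
    [0,0,0]
  ]
}}

```text
clock: 24.45
tcp_pos: [0.5022, -0.4879, 0.0184]
orientation: [-0.311, 3.126, -0.0]
contact_force: [-0.3, -0.4, -0.3]
grip_width: 0.0857
```

Emit:
{"method": "carry_out", "body": {
  "offset": [
    [0,0,0],
    [0,0,0],
    [0,0,0],
    [0,0,0],
    [0,0,0],
    [0,0,0]
  ],
  "turn": [
    [0,0,0],
    [0,0,0],
    [0,0,0],
    [0,0,0],
    [0,0,0],
    [0,0,0]
  ],
  "hand": 1
}}

```text
clock: 25.05
tcp_pos: [0.5017, -0.4886, 0.0185]
orientation: [-0.31, 3.126, -0.001]
contact_force: [-0.8, 0.7, 4.6]
grip_width: 0.0163
```

Emit:
{"method": "carry_out", "body": {
  "offset": [
    [0,0,-0.089],
    [0,0,-0.178],
    [0,0,-0.266],
    [0,0,-0.266]
  ],
  "turn": [
    [0,0,0],
    [0,0,0],
    [0,0,0],
    [0,0,0]
  ]
}}

```text
clock: 25.45
tcp_pos: [0.5041, -0.4913, 0.158]
orientation: [-0.308, 3.118, -0.013]
contact_force: [0.8, -0.8, 0.3]
grip_width: 0.0167
```

Emit:
{"method": "carry_out", "body": {
  "offset": [
    [-0.061,0.055,-0.003],
    [-0.122,0.109,-0.007],
    [-0.183,0.164,-0.01],
    [-0.244,0.218,-0.013],
    [-0.305,0.273,-0.016],
    [-0.366,0.327,-0.02],
    [-0.366,0.327,-0.02],
    [-0.366,0.327,-0.02]
  ],
  "turn": [
    [0,0,0.011],
    [0,0,0.022],
    [0,0,0.034],
    [0,0,0.045],
    [0,0,0.056],
    [0,0,0.067],
    [0,0,0.067],
    [0,0,0.067]
  ]
}}

```text
clock: 26.25
tcp_pos: [0.6491, -0.2899, 0.1595]
orientation: [0.158, -3.136, -0.002]
contact_force: [-0.4, -1.6, -1.3]
grip_width: 0.0166
```

Emit:
{"method": "carry_out", "body": {
  "offset": [
    [0,0,0],
    [0,0,0]
  ],
  "turn": [
    [0,0,0],
    [0,0,0]
  ]
}}

```text
clock: 26.45
tcp_pos: [0.6473, -0.2938, 0.1604]
orientation: [0.148, -3.137, 0.001]
contact_force: [0.8, -0.3, -0.2]
grip_width: 0.0162
```

Emit:
{"method": "carry_out", "body": {
  "offset": [
    [0,0.004,0.079],
    [0,0.004,0.155],
    [0,0.004,0.232],
    [0,0.004,0.232],
    [0,0.004,0.232]
  ],
  "turn": [
    [0,0,0],
    [0,0,0],
    [0,0,0],
    [0,0,0],
    [0,0,0]
  ]
}}

```text
clock: 26.95
tcp_pos: [0.6478, -0.2911, 0.045]
orientation: [0.15, -3.137, 0.0]
contact_force: [0.3, 0.0, -0.0]
grip_width: 0.0163
```

Emit:
{"method": "carry_out", "body": {
  "offset": [
    [0,0,0],
    [0,0,0],
    [0,0,0]
  ],
  "turn": [
    [0,0,0],
    [0,0,0],
    [0,0,0]
  ],
  "hand": 0.67
}}

```text
clock: 27.25
tcp_pos: [0.6497, -0.2905, 0.0469]
orientation: [-0.152, 3.135, -0.002]
contact_force: [0.3, -0.5, 0.1]
grip_width: 0.0283
```

Emit:
{"method": "carry_out", "body": {
  "offset": [
    [0,0,-0.079],
    [0,0,-0.158],
    [0,0,-0.236],
    [0,0,-0.236],
    [0,0,-0.236]
  ],
  "turn": [
    [0,0,0],
    [0,0,0],
    [0,0,0],
    [0,0,0],
    [0,0,0]
  ]
}}

```text
clock: 27.75
tcp_pos: [0.6495, -0.2903, 0.1652]
orientation: [-0.153, 3.134, -0.002]
contact_force: [0.5, 0.6, -0.5]
grip_width: 0.0283
```

Run:
```python
from plan import *
f=imaging.grab_frame("top"); cv2.imwrite("pics/t3.png",f["pixels"][:,:,::-1])
for n in H: print(n,bar(f,n)[:2])
s=pick("fork"); place(BOXP,6,0,.046,s)
```

```text
spoon [(0.61, [0.6433, 0.2624], -0.064, np.float64(0.195), [0.177, 0.162, 0.146])]
fish_slice [(0.69, [0.6499, -0.2937], 0.041, np.float64(0.145), [0.041, 0.021, 0.013]), (0.53, [0.6385, -0.001], 0.081, np.float64(0.142), [0.02, 0.025, 0.024])]
fork [(0.64, [0.4, -0.1695], 0.029, np.float64(0.142), [0.027, 0.019, 0.019]), (0.23, [0.2834, 0.2338], 1.829, np.float64(0.107), [0.1, 0.1, 0.099])]
pastry_brush [(0.75, [0.6443, -0.2289], 0.088, np.float64(0.145), [0.031, 0.02, 0.019]), (0.4, [0.8103, -0.1289], 2.056, np.float64(0.119), [0.077, 0.095, 0.064])]
chisel [(0.75, [0.6381, -0.001], 0.085, np.float64(0.147), [0.025, 0.025, 0.025]), (0.5, [0.6441, -0.2283], 0.09, np.float64(0.145), [0.031, 0.019, 0.019])]
screwdriver [(0.83, [0.6355, -0.0353], 0.081, np.float64(0.141), [0.008, 0.024, 0.024])]
spanner [(0.72, [0.6352, 0.0391], 0.025, np.float64(0.143), [0.035, 0.021, 0.022]), (0.45, [0.6516, -0.2943], 0.049, np.float64(0.147), [0.041, 0.021, 0.019])]
fork [(0.66, [0.4012, -0.1697], 0.017, np.float64(0.139), [0.029, 0.021, 0.019])]
above
  offset [[0.078, 0.048, 0.004], [0.156, 0.096,
[... 205 characters left out ...]
ffset [[0, 0, 0.09], [0, 0, 0.18], [0, 0, 0.266]] turn [[0, 0, 0.0], [0, 0, 0.0], [0, 0, 0.0]]
lift (after close)
  offset [[0, 0, -0.089], [0, 0, -0.177], [0, 0, -0.266]] turn [[0, 0, 0.0], [0, 0, 0.0], [0, 0, 0.0]]
carry
  offset [[-0.081, -0.031, -0.003], [-0.162, -0.063, -0.007], [-0.242, -0.094, -0.01], [-0.323, -0.126, -0.014], [-0.404, -0.157, -0.017], [-0.485, -0.188, -0.02]] turn [[0, 0, -0.009], [0, 0, -0.018], [0, 0, -0.026], [0, 0, -0.035], [0, 0, -0.044], [0, 0, -0.053]]
lower
  offset [[0, 0, 0.076], [0, 0, 0.152], [0, 0, 0.228]] turn [[0, 0, 0.0], [0, 0, 0.0], [0, 0, 0.0]]
up
  offset [[0, 0, -0.076], [0, 0, -0.152], [0, 0, -0.228]] turn [[0, 0, 0.0], [0, 0, 0.0], [0, 0, 0.0]]
```

View pics/t3.png

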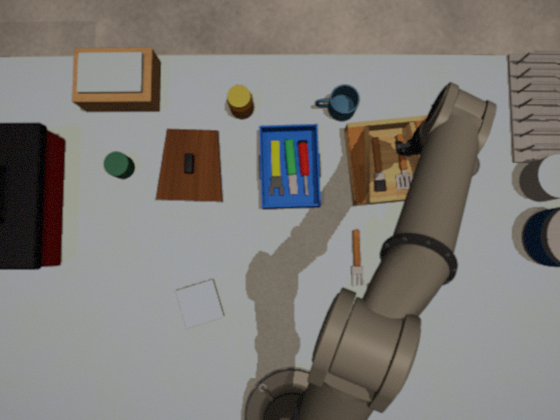

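The crate (290,167) holds spanner, chisel and screwdriver. The box holds the brush (378,163) and slice (403,165). Only the fork (357,258) is left.

Emit:
{"method": "carry_out", "body": {
  "offset": [
    [0.078,0.048,0.004],
    [0.156,0.096,0.008],
    [0.234,0.144,0.012],
    [0.312,0.191,0.017],
    [0.391,0.239,0.021],
    [0.469,0.287,0.025],
    [0.469,0.287,0.025],
    [0.469,0.287,0.025]
  ],
  "turn": [
    [0,0,0.009],
    [0,0,0.018],
    [0,0,0.027],
    [0,0,0.036],
    [0,0,0.045],
    [0,0,0.053],
    [0,0,0.053],
    [0,0,0.053]
  ],
  "hand": 0
}}

```text
clock: 29.05
tcp_pos: [0.4009, -0.1696, 0.1506]
orientation: [-0.028, 3.141, 0.0]
contact_force: [0.8, 0.0, -0.7]
grip_width: 0.0855
```

Emit:
{"method": "carry_out", "body": {
  "offset": [
    [0,0,0.09],
    [0,0,0.18],
    [0,0,0.23],
    [0,0,0.266],
    [0,0,0.266],
    [0,0,0.266]
  ],
  "turn": [
    [0,0,0],
    [0,0,0],
    [0,0,0],
    [0,0,0],
    [0,0,0],
    [0,0,0]
  ]
}}

```text
clock: 29.65
tcp_pos: [0.4024, -0.1705, 0.0174]
orientation: [-0.027, 3.141, -0.001]
contact_force: [-0.6, -0.1, -0.9]
grip_width: 0.0856
```

Emit:
{"method": "carry_out", "body": {
  "offset": [
    [0,0,0],
    [0,0,0],
    [0,0,0],
    [0,0,0],
    [0,0,0],
    [0,0,0]
  ],
  "turn": [
    [0,0,0],
    [0,0,0],
    [0,0,0],
    [0,0,0],
    [0,0,0],
    [0,0,0]
  ],
  "hand": 1
}}

```text
clock: 30.25
tcp_pos: [0.4015, -0.1699, 0.0179]
orientation: [-0.028, 3.141, 0.0]
contact_force: [-1.8, -0.2, 9.1]
grip_width: 0.0159
```

Emit:
{"method": "carry_out", "body": {
  "offset": [
    [0,0,-0.089],
    [0,0,-0.178],
    [0,0,-0.266],
    [0,0,-0.266]
  ],
  "turn": [
    [0,0,0],
    [0,0,0],
    [0,0,0],
    [0,0,0]
  ]
}}

```text
clock: 30.65
tcp_pos: [0.4043, -0.1709, 0.1551]
orientation: [-0.027, 3.132, -0.003]
contact_force: [1.0, -0.2, -1.0]
grip_width: 0.0162
```

Emit:
{"method": "carry_out", "body": {
  "offset": [
    [-0.081,-0.031,-0.003],
    [-0.162,-0.063,-0.007],
    [-0.242,-0.094,-0.01],
    [-0.323,-0.126,-0.014],
    [-0.404,-0.157,-0.017],
    [-0.485,-0.188,-0.02],
    [-0.485,-0.188,-0.02],
    [-0.485,-0.188,-0.02]
  ],
  "turn": [
    [0,0,-0.009],
    [0,0,-0.018],
    [0,0,-0.026],
    [0,0,-0.035],
    [0,0,-0.044],
    [0,0,-0.053],
    [0,0,-0.053],
    [0,0,-0.053]
  ]
}}

```text
clock: 31.45
tcp_pos: [0.6449, -0.2594, 0.1584]
orientation: [0.152, -3.135, -0.001]
contact_force: [-1.0, 0.4, -1.6]
grip_width: 0.0164
```

Emit:
{"method": "carry_out", "body": {
  "offset": [
    [0,0,0],
    [0,0,0]
  ],
  "turn": [
    [0,0,0],
    [0,0,0]
  ]
}}

```text
clock: 31.65
tcp_pos: [0.6441, -0.2592, 0.16]
orientation: [0.152, -3.137, -0.001]
contact_force: [0.1, -0.4, -1.0]
grip_width: 0.0162
```

Emit:
{"method": "carry_out", "body": {
  "offset": [
    [0,0,0.076],
    [0,0,0.152],
    [0,0,0.228],
    [0,0,0.228],
    [0,0,0.228]
  ],
  "turn": [
    [0,0,0],
    [0,0,0],
    [0,0,0],
    [0,0,0],
    [0,0,0]
  ]
}}

```text
clock: 32.15
tcp_pos: [0.6449, -0.2594, 0.0468]
orientation: [0.152, -3.137, -0.0]
contact_force: [1.1, 0.3, 0.7]
grip_width: 0.016
```

Emit:
{"method": "carry_out", "body": {
  "offset": [
    [0,0,0],
    [0,0,0],
    [0,0,0]
  ],
  "turn": [
    [0,0,0],
    [0,0,0],
    [0,0,0]
  ],
  "hand": 0.67
}}

```text
clock: 32.45
tcp_pos: [0.6465, -0.26, 0.0484]
orientation: [-0.152, 3.135, -0.002]
contact_force: [-1.1, -0.1, 0.1]
grip_width: 0.0279
```

Emit:
{"method": "carry_out", "body": {
  "offset": [
    [0,0,-0.1],
    [0,0,-0.2],
    [0,0,-0.23],
    [0.1,0,-0.23],
    [0.2,0,-0.23],
    [0.3,0,-0.23],
    [0.3,0,-0.23],
    [0.3,0,-0.23]
  ],
  "turn": [
    [0,0,0],
    [0,0,0],
    [0,0,0],
    [0,0,0],
    [0,0,0],
    [0,0,0],
    [0,0,0],
    [0,0,0]
  ]
}}

```text
clock: 33.25
tcp_pos: [0.4952, -0.2746, 0.1621]
orientation: [-0.149, 3.137, 0.0]
contact_force: [0.4, -0.2, 0.9]
grip_width: 0.0282
```

Emit:
{"method": "carry_out", "body": {
  "offset": [
    [0,0.1,0],
    [0,0.2,0],
    [0,0.3,0],
    [0,0.4,0],
    [0,0.5,0],
    [0,0.5,0],
    [0,0.5,0],
    [0,0.5,0]
  ],
  "turn": [
    [0,0,0],
    [0,0,0],
    [0,0,0],
    [0,0,0],
    [0,0,0],
    [0,0,0],
    [0,0,0],
    [0,0,0]
  ],
  "hand": 0
}}

```text
clock: 34.05
tcp_pos: [0.4729, -0.0259, 0.1616]
orientation: [-0.151, 3.137, -0.001]
contact_force: [0.1, -0.8, 0.3]
grip_width: 0.0854
```

Run:
```python
from plan import *
for i in range(2):
  F={c:imaging.grab_frame(c) for c in("top","scene")}
  for n,parts,p0 in(("utensil_box",BOX,(.64,-.26,.1)),("lid",LID,(.645,.2635,-.03))):
    for k in F:
        m,s=mask(n,k)
        if m is None: print(n,k,"missed"); continue
        x,c=fit([(F[k],m)],parts,np.array(p0)); print(n,k,s,x.round(4),round(c,3))
f=F["top"]
print("handle",[(round(o["score"],2),world(f,o["xyz"]).round(4)) for o in look_for("lid_handle","top")[:2]])
for n in H: print(n,bar(f,n)[:1])
im=f["pixels"][:,:,::-1].copy()
def wire(im,P,p,col):
    q=proj(f,P@rz(p[2]).T+[p[0],p[1],0]); q=(q+.5)
    for i in range(len(q)): cv2.line(im,tuple((q[i]*16).astype(int)),tuple((q[(i+1)%len(q)]*16).astype(int)),col,1,cv2.LINE_AA,4)
big=cv2.resize(im[100:225],None,fx=1,fy=1)
P=np.array([[-95,-90,64],[111,-68.4,64],[111,68.4,64],[-95,90,64]])/1000
wire(im,P,BOXP,(0,255,0))
c=np.array([[-95,-108,74],[111,-108,74],[111,108,74],[-95,108,74]])/1000; wire(im,c,BOXP,(255,0,255))
l=np.array([[-95,-90,0],[95,-70,0],[95,70,0],[-95,90,0]])/1000; wire(im,l,(.645,.263,-.035),(0,255,0))
a=cv2.resize(im[105:215,330:460],None,fx=3.5,fy=3.5,interpolation=cv2.INTER_CUBIC); b=cv2.resize(im[105:215,140:235],None,fx=3.5,fy=3.5,interpolation=cv2.INTER_CUBIC)
cv2.imwrite("pics/t4.png",np.hstack([b,a]))
```

```text
utensil_box top 0.66 [ 0.6396 -0.2615  0.1001] 0.217
utensil_box scene 0.88 [ 0.6445 -0.2627  0.108 ] 0.208
lid top 0.62 [ 0.6445  0.2631 -0.0352] 0.03
lid scene 0.73 [ 0.6478  0.2629 -0.0297] 0.034
utensil_box top 0.61 [ 0.6392 -0.2604  0.0977] 0.25
utensil_box scene 0.87 [ 0.643  -0.2621  0.1188] 0.259
lid top 0.62 [ 0.6449  0.2634 -0.0519] 0.033
lid scene 0.79 [ 0.6467  0.2624 -0.0191] 0.035
handle [(0.71, array([0.6409, 0.2583, 0.0127])), (0.42, array([ 0.6383, -0.2625,  0.0196]))]
spoon [(0.2, [0.6438, 0.2618], -0.074, np.float64(0.195), [0.174, 0.159, 0.144])]
fish_slice [(0.73, [0.6518, -0.295], 0.125, np.float64(0.147), [0.036, 0.022, 0.02])]
fork [(0.56, [0.6597, -0.262], 0.091, np.float64(0.12), [0.027, 0.018, 0.018])]
pastry_brush [(0.71, [0.6446, -0.2291], 0.086, np.float64(0.145), [0.031, 0.022, 0.02])]
chisel [(0.62, [0.6405, -0.001], 0.084, np.float64(0.142), [0.019, 0.024, 0.022])]
screwdriver [(0.96, [0.6379, -0.0348], 0.084, np.float64(0.141), [0.01, 0.023, 0.024])]
spanner [(0.83, [0.6363, 0.0406], 0.007, np.float64(0.141), [0.032, 0.024, 0.019])]
```

View pics/t4.png

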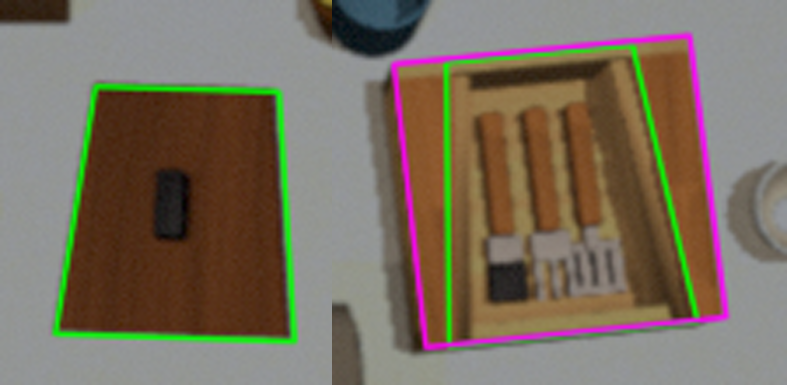

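Run:
```python
from plan import *
w=np.pi-.035; x,y=.645,.2632
s=plan([("above",(x,y,.15,w)),("down",(x,y,.028,w)),("lift",(x,y,.128,w))])
B=(.6393,-.2605,.098); wb=np.pi+B[2]; a=infr(B,-180,0); b=infr(B,-76,0); print(a,b)
plan([("back",(.47,.2632,.128,w)),("side",(a[0],a[1],.128,wb)),("over",(b[0],b[1],.128,wb)),("low",(b[0],b[1],.094,wb))],s)
```

```text
above
  offset [[-0.057, 0.077, 0.003], [-0.115, 0.154, 0.006], [-0.172, 0.232, 0.01], [-0.229, 0.309, 0.013], [-0.286, 0.386, 0.016], [-0.344, 0.463, 0.019], [-0.401, 0.541, 0.023]] turn [[0, 0, 0.013], [0, 0, 0.025], [0, 0, 0.038], [0, 0, 0.05], [0, 0, 0.063], [0, 0, 0.076], [0, 0, 0.088]]
down
  offset [[0, 0, 0.081], [0, 0, 0.162], [0, 0, 0.244]] turn [[0, 0, 0.0], [0, 0, 0.0], [0, 0, 0.0]]
lift
  offset [[0, 0, -0.067], [0, 0, -0.134], [0, 0, -0.2]] turn [[0, 0, 0.0], [0, 0, 0.0], [0, 0, 0.0]]
[ 0.46016367 -0.27811178] [ 0.56366466 -0.26793608]
back
  offset [[0.087, -0.003, -0.0], [0.175, -0.006, -0.0], [0.262, -0.009, -0.0], [0.35, -0.013, -0.0]] turn [[0, 0, 0.0], [0, 0, 0.0], [0, 0, 0.0], [0, 0, 0.0]]
side
  offset [[-0.002, -0.09, -0.0], [-0.003, -0.18, -0.0], [-0.005, -0.271, -0.0], [-0.006, -0.361, -0.0], [-0.008, -0.451, -0.0], [-0.009, -0.541, -0.0], [-0.011, -0.631, -0.0], [-0.012, -0.722, -0.0]] turn [[0, 0, -0.007], [0, 0, -0.015], [0, 0, -0.022], [0, 0, -0.03], [0, 0, -0.037], [0, 0, -0.044], [0, 0, -0.052], [0, 0, -0.059]]
  offset [[0.006, -0.09, -0.0], [0.013, -0.179, -0.0], [0.019, -0.269, -0.0], [0.026, -0.359, -0.0]] turn [[0, 0, -0.007], [0, 0, -0.015], [0, 0, -0.022], [0, 0, -0.03]]
over
  offset [[-0.069, 0, -0.0], [-0.139, 0, -0.0], [-0.208, -0.001, -0.0]] turn [[0, 0, 0.0], [0, 0, 0.0], [0, 0, 0.0]]
low
  offset [[0, 0, 0.068]] turn [[0, 0, 0.0]]
```

Emit:
{"method": "carry_out", "body": {
  "offset": [
    [-0.057,0.077,0.003],
    [-0.115,0.154,0.006],
    [-0.172,0.232,0.01],
    [-0.229,0.309,0.013],
    [-0.286,0.386,0.016],
    [-0.344,0.463,0.019],
    [-0.401,0.541,0.023],
    [-0.401,0.541,0.023]
  ],
  "turn": [
    [0,0,0.013],
    [0,0,0.025],
    [0,0,0.038],
    [0,0,0.05],
    [0,0,0.063],
    [0,0,0.076],
    [0,0,0.088],
    [0,0,0.088]
  ]
}}

```text
clock: 35.85
tcp_pos: [0.6457, 0.2723, 0.1486]
orientation: [0.042, 3.141, 0.007]
contact_force: [-0.6, -0.0, 0.1]
grip_width: 0.0852
```

Emit:
{"method": "carry_out", "body": {
  "offset": [
    [0,0,0],
    [0,0,0.08],
    [0,0,0.16],
    [0,0,0.21],
    [0,0,0.244],
    [0,0,0.244],
    [0,0,0.244]
  ],
  "turn": [
    [0,0,0],
    [0,0,0],
    [0,0,0],
    [0,0,0],
    [0,0,0],
    [0,0,0],
    [0,0,0]
  ]
}}

```text
clock: 36.55
tcp_pos: [0.6458, 0.2628, 0.0288]
orientation: [0.056, 3.14, 0.0]
contact_force: [0.5, 0.3, -0.2]
grip_width: 0.0851
```

Emit:
{"method": "carry_out", "body": {
  "offset": [
    [0,0,0],
    [0,0,0],
    [0,0,0],
    [0,0,0],
    [0,0,0],
    [0,0,0]
  ],
  "turn": [
    [0,0,0],
    [0,0,0],
    [0,0,0],
    [0,0,0],
    [0,0,0],
    [0,0,0]
  ],
  "hand": 1,
  "force": 100
}}

```text
clock: 37.15
tcp_pos: [0.6456, 0.2642, 0.0288]
orientation: [0.054, 3.14, 0.002]
contact_force: [-0.8, 0.2, 6.6]
grip_width: 0.0203
```

Emit:
{"method": "carry_out", "body": {
  "offset": [
    [0,0,-0.03],
    [0,0,-0.06],
    [0,0,-0.09],
    [0,0,-0.12],
    [0,0,-0.16],
    [0,0,-0.2],
    [0,0,-0.2],
    [0,0,-0.2]
  ],
  "turn": [
    [0,0,0],
    [0,0,0],
    [0,0,0],
    [0,0,0],
    [0,0,0],
    [0,0,0],
    [0,0,0],
    [0,0,0]
  ]
}}

```text
clock: 37.95
tcp_pos: [0.6452, 0.2634, 0.1284]
orientation: [0.055, 3.14, 0.001]
contact_force: [-0.6, 0.1, -4.5]
grip_width: 0.0204
```

Run:
```python
from plan import *
o=r.get_obs(); print(o["tcp_pos"],o["contact_force"],o["moment"],o["grip_width"])
w=np.pi-.035
B=(.6393,-.2605,.098); wb=np.pi+B[2]; a=infr(B,-180,0); b=infr(B,-76,0)
plan([("back",(.47,.2632,.128,w)),("side",(a[0],a[1],.128,wb)),("over",(b[0],b[1],.128,wb)),("low",(b[0],b[1],.094,wb))])
F={c:imaging.grab_frame(c) for c in("top","scene")}
f=F["scene"]; cv2.imwrite("pics/t5.png",f["pixels"][:,:,::-1])
```

```text
[0.64519759 0.26343284 0.12838344] [-0.6404958   0.06570046 -4.54845929] [-0.02989289  0.04595162 -0.04939834] 0.02041536472736527
back
  offset [[0.088, -0.003, 0.0], [0.175, -0.006, 0.0], [0.263, -0.01, 0.0], [0.35, -0.013, 0.0]] turn [[0, 0, 0.0], [0, 0, 0.0], [0, 0, 0.0], [0, 0.001, 0.0]]
side
  offset [[-0.001, -0.09, -0.0], [-0.003, -0.18, -0.0], [-0.004, -0.271, -0.0], [-0.006, -0.361, -0.0], [-0.007, -0.451, -0.0], [-0.009, -0.541, -0.0], [-0.01, -0.631, -0.0], [-0.012, -0.722, -0.0]] turn [[0, 0, -0.007], [0, 0, -0.015], [0, 0, -0.022], [0, 0, -0.03], [0, 0, -0.037], [0, 0, -0.044], [0, 0, -0.052], [0, 0, -0.059]]
  offset [[0.007, -0.09, -0.0], [0.013, -0.179, -0.0], [0.019, -0.269, -0.0], [0.026, -0.359, -0.0]] turn [[0, 0, -0.007], [0, 0, -0.015], [0, 0, -0.022], [0, 0, -0.03]]
over
  offset [[-0.069, 0, -0.0], [-0.139, 0, -0.0], [-0.208, -0.001, -0.0]] turn [[0, 0, 0.0], [0, 0, 0.0], [0, 0, 0.0]]
low
  offset [[0, 0, 0.068]] turn [[0, 0, 0.0]]
```

View pics/t5.png

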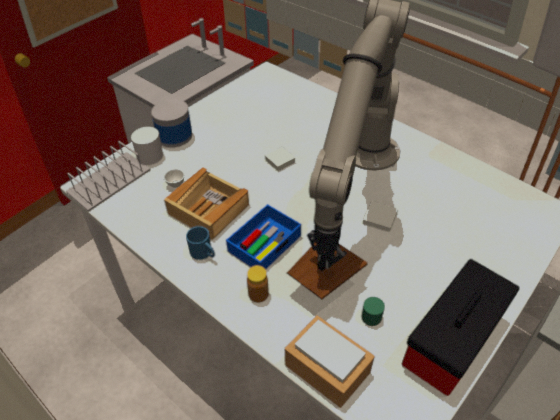

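Emit:
{"method": "carry_out", "body": {
  "offset": [
    [0.04,0,0],
    [0.09,-0.003,0],
    [0.14,-0.005,0],
    [0.2,-0.007,0],
    [0.26,-0.01,0],
    [0.32,-0.012,0],
    [0.35,-0.013,0],
    [0.35,-0.013,0]
  ],
  "turn": [
    [0,0,0],
    [0,0,0],
    [0,0,0],
    [0,0,0],
    [0,0,0],
    [0,0,0],
    [0,0,0],
    [0,0,0]
  ]
}}

```text
clock: 38.85
tcp_pos: [0.4667, 0.2628, 0.1267]
orientation: [-0.051, -3.137, 0.003]
contact_force: [-0.6, 0.3, -3.6]
grip_width: 0.0202
```

Emit:
{"method": "carry_out", "body": {
  "offset": [
    [0,-0.04,0],
    [-0.002,-0.1,0],
    [-0.004,-0.17,0],
    [-0.005,-0.24,0],
    [-0.006,-0.32,0],
    [-0.007,-0.4,0],
    [-0.008,-0.48,0],
    [-0.009,-0.541,0]
  ],
  "turn": [
    [0,0,-0.007],
    [0,0,-0.015],
    [0,0,-0.022],
    [0,0,-0.03],
    [0,0,-0.035],
    [0,0,-0.04],
    [0,0,-0.044],
    [0,0,-0.044]
  ]
}}

```text
clock: 39.65
tcp_pos: [0.4652, -0.0107, 0.1276]
orientation: [0.045, -3.141, 0.002]
contact_force: [0.0, 0.3, -4.0]
grip_width: 0.0201
```

Emit:
{"method": "carry_out", "body": {
  "offset": [
    [0.005,-0.07,0],
    [0.01,-0.15,0],
    [0.015,-0.23,0],
    [0.02,-0.31,0],
    [0.025,-0.39,0],
    [0.03,-0.46,0],
    [0.03,-0.51,0],
    [0.03,-0.54,0]
  ],
  "turn": [
    [0,0,-0.007],
    [0,0,-0.015],
    [0,0,-0.022],
    [0,0,-0.03],
    [0,0,-0.035],
    [0,0,-0.04],
    [0,0,-0.044],
    [0,0,-0.044]
  ]
}}

```text
clock: 40.45
tcp_pos: [0.4581, -0.2812, 0.1275]
orientation: [0.147, -3.138, 0.002]
contact_force: [0.0, 0.3, -3.6]
grip_width: 0.0203
```

Emit:
{"method": "carry_out", "body": {
  "offset": [
    [0,0,0],
    [0,0,0],
    [0,0,0]
  ],
  "turn": [
    [0,0,0],
    [0,0,0],
    [0,0,0]
  ]
}}

```text
clock: 40.75
tcp_pos: [0.4587, -0.2761, 0.1274]
orientation: [0.156, -3.137, -0.002]
contact_force: [-0.5, 0.3, -3.8]
grip_width: 0.0201
```

Run:
```python
from plan import *
o=r.get_obs(); print(o["tcp_pos"],o["contact_force"],o["moment"],o["grip_width"])
B=(.6393,-.2605,.098); wb=np.pi+B[2]; a=infr(B,-180,0); b=infr(B,-76,0)
plan([("side",(a[0],a[1],.128,wb)),("over",(b[0],b[1],.128,wb)),("low",(b[0],b[1],.094,wb))])
f=imaging.grab_frame("scene")
p,R=pose(); yaw=np.arctan2(R[1,0],R[0,0])+np.pi; print("yaw",yaw)
for z in (.1,):
  m,s=mask("lid","scene"); L=[q+[0,0,z] for q in LID]; print("lid",s,*fit([(f,m)],L,np.array([p[0],p[1],yaw])))
f=imaging.grab_frame("top"); m,s=mask("lid","top"); print(s,m.sum() if m is not None else 0)
if m is not None: print(*fit([(f,m)],L,np.array([p[0],p[1],yaw])))
```

```text
[ 0.45874589 -0.27607735  0.12743907] [-0.46268437  0.30208764 -3.8458717 ] [-0.05525189  0.02412521  0.0354054 ] 0.02010204286791508
side
  offset [[-0.002, -0.004, -0.001]] turn [[0.001, 0, 0.001]]
over
  offset [[-0.069, 0, -0.0], [-0.139, 0, -0.0], [-0.208, 0, -0.0]] turn [[0, 0, -0.0], [0, 0, -0.0], [0, 0, -0.0]]
low
  offset [[0, 0, 0.068]] turn [[0, 0, -0.0]]
yaw 0.09948590962668646
lid 0.76 [ 0.46448411 -0.27793543  0.11847818] 0.2394312024116516
0.28 428.0
[ 0.67524978 -0.19598039 -2.28931725] 10.68282699584961
```

Emit:
{"method": "carry_out", "body": {
  "offset": [
    [-0.03,-0.004,0],
    [-0.07,-0.004,0],
    [-0.12,-0.004,0],
    [-0.17,-0.004,0],
    [-0.21,-0.004,0],
    [-0.21,-0.004,0],
    [-0.21,-0.004,0],
    [-0.21,-0.004,0]
  ],
  "turn": [
    [0,0,0],
    [0,0,0],
    [0,0,0],
    [0,0,0],
    [0,0,0],
    [0,0,0],
    [0,0,0],
    [0,0,0]
  ]
}}

```text
clock: 41.75
tcp_pos: [0.5621, -0.2697, 0.1276]
orientation: [0.152, -3.137, -0.0]
contact_force: [-0.1, -0.1, -4.2]
grip_width: 0.0201
```

Run:
```python
from plan import *
o=r.get_obs(); print(o["tcp_pos"],o["contact_force"],o["moment"],o["grip_width"])
B=(.6393,-.2605,.098); p,R=pose(); print("box frame",rz(B[2]).T@(p-[B[0],B[1],0]),"yaw err",np.arctan2(R[1,0],R[0,0])+np.pi-B[2])
f=imaging.grab_frame("top"); g=imaging.grab_frame("scene")
a=cv2.resize(f["pixels"][110:240,320:460,::-1],None,fx=3,fy=3,interpolation=cv2.INTER_CUBIC); b=cv2.resize(g["pixels"][150:280,140:280,::-1],None,fx=3,fy=3,interpolation=cv2.INTER_CUBIC)
cv2.imwrite("pics/t6.png",np.hstack([a,b])[:, :800])
```

```text
[ 0.56207466 -0.2697184   0.12756079] [-0.05499774 -0.13496218 -4.19190905] [-0.00217078 -0.01731855  0.03936256] 0.020131104808242616
box frame [-0.07775676 -0.00161819  0.12756079] yaw err -0.0012756079209316484
```

View pics/t6.png

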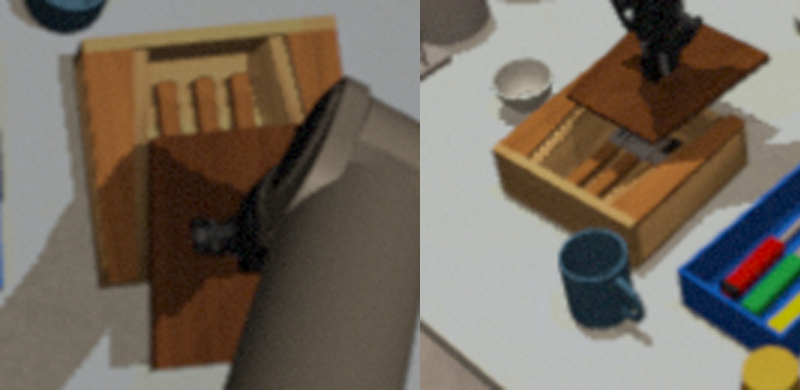

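Emit:
{"method": "carry_out", "body": {
  "offset": [
    [0,0.003,0.02],
    [0,0.003,0.04],
    [0,0.003,0.054],
    [0,0.003,0.06],
    [0,0.003,0.06],
    [0,0.003,0.06]
  ],
  "turn": [
    [0,0,0.001],
    [0,0,0.001],
    [0,0,0.001],
    [0,0,0.001],
    [0,0,0.001],
    [0,0,0.001]
  ]
}}

```text
clock: 42.45
tcp_pos: [0.5631, -0.2683, 0.0978]
orientation: [-0.15, 3.138, -0.0]
contact_force: [-0.0, -0.5, -4.4]
grip_width: 0.02
```

Emit:
{"method": "carry_out", "body": {
  "offset": [
    [0,0,0.002],
    [0,0,0.005],
    [0,0,0.008],
    [0,0,0.008],
    [0,0,0.008]
  ],
  "turn": [
    [0,0,0],
    [0,0,0],
    [0,0,0],
    [0,0,0],
    [0,0,0]
  ]
}}

```text
clock: 42.95
tcp_pos: [0.563, -0.2681, 0.0938]
orientation: [0.15, -3.138, -0.0]
contact_force: [0.3, 0.2, -4.9]
grip_width: 0.0205
```

Emit:
{"method": "carry_out", "body": {
  "offset": [
    [0,0,0.002],
    [0,0,0.003],
    [0,0,0.003],
    [0,0,0.003]
  ],
  "turn": [
    [0,0,0],
    [0,0,0],
    [0,0,0],
    [0,0,0]
  ]
}}

```text
clock: 43.35
tcp_pos: [0.5632, -0.2682, 0.0928]
orientation: [-0.15, 3.138, 0.0]
contact_force: [-2.7, 1.3, 3.7]
grip_width: 0.0204
```

Emit:
{"method": "carry_out", "body": {
  "offset": [
    [-0.01,0,0],
    [-0.02,0,0],
    [-0.03,0,0],
    [-0.04,0,0],
    [-0.04,0,0],
    [-0.04,0,0]
  ],
  "turn": [
    [0,0,0],
    [0,0,0],
    [0,0,0],
    [0,0,0],
    [0,0,0],
    [0,0,0]
  ]
}}

```text
clock: 43.95
tcp_pos: [0.583, -0.2671, 0.0928]
orientation: [-0.149, 3.137, -0.002]
contact_force: [-3.5, -1.1, 4.6]
grip_width: 0.0199
```

Emit:
{"method": "carry_out", "body": {
  "offset": [
    [-0.01,0,0],
    [-0.02,0,0],
    [-0.03,0,0],
    [-0.03,0,0],
    [-0.03,0,0]
  ],
  "turn": [
    [0,0,0],
    [0,0,0],
    [0,0,0],
    [0,0,0],
    [0,0,0]
  ]
}}

```text
clock: 44.45
tcp_pos: [0.5974, -0.2656, 0.0928]
orientation: [0.149, -3.138, 0.001]
contact_force: [-4.4, -0.5, 7.2]
grip_width: 0.0202
```

Emit:
{"method": "carry_out", "body": {
  "offset": [
    [-0.01,0,0],
    [-0.02,0,0],
    [-0.02,0,0],
    [-0.02,0,0]
  ],
  "turn": [
    [0,0,0],
    [0,0,0],
    [0,0,0],
    [0,0,0]
  ]
}}

```text
clock: 44.85
tcp_pos: [0.6074, -0.2647, 0.0928]
orientation: [0.149, -3.138, 0.001]
contact_force: [-5.0, -1.1, 6.7]
grip_width: 0.0203
```

Run:
```python
from plan import *
o=r.get_obs(); print(o["tcp_pos"],o["contact_force"],o["moment"],o["grip_width"])
B=(.6393,-.2605,.098); p,R=pose(); print("box frame",rz(B[2]).T@(p-[B[0],B[1],0]),"yaw err",np.arctan2(R[1,0],R[0,0])+np.pi-B[2])
```

```text
[ 0.60738614 -0.2646986   0.09280671] [-4.95985651 -1.1420862   6.7460489 ] [-0.06379134  0.89424233 -0.06320963] 0.020312142400014926
box frame [-0.03217154 -0.0010559   0.09280671] yaw err -0.0032141074382276147
```

Emit:
{"method": "carry_out", "body": {
  "offset": [
    [-0.01,0,0],
    [-0.02,0,0],
    [-0.03,0.001,0],
    [-0.03,0.001,0]
  ],
  "turn": [
    [0,0,0],
    [0,0,0],
    [0,0,0],
    [0,0,0]
  ]
}}

```text
clock: 45.25
tcp_pos: [0.6211, -0.2631, 0.0928]
orientation: [0.148, -3.135, 0.001]
contact_force: [-9.5, -0.6, 9.7]
grip_width: 0.0204
```

Emit:
{"method": "carry_out", "body": {
  "offset": [
    [-0.004,0,0],
    [-0.008,0,0],
    [-0.008,0,0]
  ],
  "turn": [
    [0,0,0],
    [0,0,0],
    [0,0,0]
  ]
}}

```text
clock: 45.55
tcp_pos: [0.622, -0.2629, 0.0928]
orientation: [0.147, -3.13, -0.002]
contact_force: [-18.4, 0.5, 18.4]
grip_width: 0.0204
```

Run:
```python
from plan import *
o=r.get_obs(); print(o["tcp_pos"],o["contact_force"],o["moment"],o["grip_width"])
f=imaging.grab_frame("top"); g=imaging.grab_frame("scene")
a=cv2.resize(f["pixels"][105:225,330:460,::-1],None,fx=3,fy=3,interpolation=cv2.INTER_CUBIC); b=cv2.resize(g["pixels"][150:270,140:270,::-1],None,fx=3,fy=3,interpolation=cv2.INTER_CUBIC)
cv2.imwrite("pics/t7.png",np.hstack([a,b])[:, :800])
```

```text
[ 0.62196625 -0.26294102  0.0927934 ] [-18.35327355   0.48659184  18.35774039] [0.28794293 3.25690084 0.09523781] 0.020374849540826277
```

View pics/t7.png

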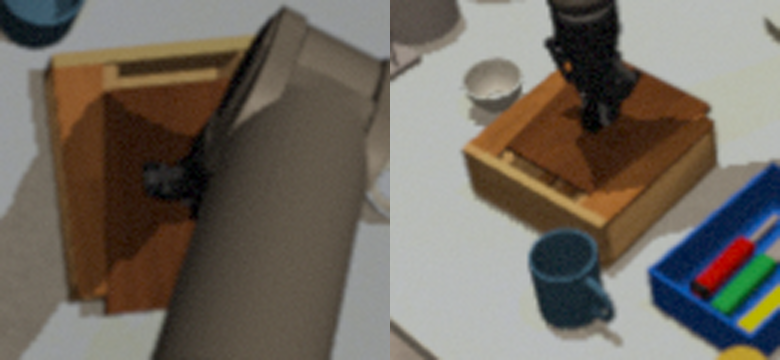

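Emit:
{"method": "carry_out", "body": {
  "offset": [
    [0,0,0],
    [0,0,0],
    [0,0,0],
    [0,0,-0.04],
    [0,0,-0.1],
    [0,0,-0.1],
    [0,0,-0.1]
  ],
  "turn": [
    [0,0,0],
    [0,0,0],
    [0,0,0],
    [0,0,0],
    [0,0,0],
    [0,0,0],
    [0,0,0]
  ],
  "hand": 0.5,
  "force": 40
}}

```text
clock: 46.35
tcp_pos: [0.6276, -0.2614, 0.1429]
orientation: [-0.151, 3.136, -0.001]
contact_force: [-0.2, 0.0, 0.3]
grip_width: 0.0426
```

Emit:
{"method": "carry_out", "body": {
  "offset": [
    [0.08,0,0],
    [0.14,0,0],
    [0.14,0,0],
    [0.14,0,0],
    [0.14,0,0]
  ],
  "turn": [
    [0,0,0],
    [0,0,0],
    [0,0,0],
    [0,0,0],
    [0,0,0]
  ],
  "hand": 1
}}

```text
clock: 46.85
tcp_pos: [0.558, -0.2675, 0.1418]
orientation: [-0.152, 3.138, 0.001]
contact_force: [0.3, 0.2, 0.8]
grip_width: -0.0001
```

Run:
```python
from plan import *
o=r.get_obs(); print(o["tcp_pos"],o["contact_force"],o["moment"],o["grip_width"])
B=(.6393,-.2605,.098); p,R=pose(); print("box frame",rz(B[2]).T@(p-[B[0],B[1],0]),"yaw err",np.arctan2(R[1,0],R[0,0])+np.pi-B[2])
for k in("top","scene"):
  f=imaging.grab_frame(k); m,s=mask("lid",k); L=[q+[0,0,.064] for q in LID]
  if m is not None:
    x,c=fit([(f,m)],L,np.array([.62,-.262,.098])); q=rz(B[2]).T@np.array([x[0]-B[0],x[1]-B[1],0]); print(k,s,x,c,"in box",q)
  print("handle",[(round(h["score"],2),(rz(B[2]).T@(world(f,h["xyz"])-[B[0],B[1],0])).round(4)) for h in look_for("lid_handle",k)[:1]])
```

```text
[ 0.55801416 -0.26748208  0.14177838] [0.29288255 0.24897652 0.82885666] [ 0.02180201 -0.00651705 -0.05176424] -6.462154135491222e-05
box frame [-0.08157896  0.00100469  0.14177838] yaw err -0.0010688725476734329
top 0.91 [ 0.6207759  -0.26307542  0.0937432 ] 0.476182222366333 in box [-0.0186872  -0.00075061  0.        ]
handle [(0.97, array([0.0017, 0.0181, 0.0777]))]
scene 0.88 [ 0.62458001 -0.26771877  0.10958131] 0.0647694543004036 in box [-0.01535567 -0.00574388  0.        ]
handle []
```

Emit:
{"method": "carry_out", "body": {
  "offset": [
    [0,-0.003,0.04],
    [0,-0.003,0.08],
    [0,-0.003,0.09],
    [-0.02,-0.003,0.09],
    [-0.04,-0.003,0.09],
    [-0.05,-0.003,0.09],
    [-0.05,-0.003,0.09]
  ],
  "turn": [
    [0,0,0],
    [0,0,0],
    [0,0,0],
    [0,0,0],
    [0,0,0],
    [0,0,0],
    [0,0,0]
  ]
}}

```text
clock: 47.85
tcp_pos: [0.584, -0.2669, 0.0981]
orientation: [-0.152, 3.136, -0.001]
contact_force: [0.1, 0.6, 0.1]
grip_width: -0.0
```

Emit:
{"method": "carry_out", "body": {
  "offset": [
    [-0.006,0,0],
    [-0.012,0,0],
    [-0.018,0,0],
    [-0.018,0,0]
  ],
  "turn": [
    [0,0,0],
    [0,0,0],
    [0,0,0],
    [0,0,0]
  ]
}}

```text
clock: 48.25
tcp_pos: [0.5891, -0.267, 0.0972]
orientation: [0.148, -3.134, -0.001]
contact_force: [-4.1, 1.2, 4.0]
grip_width: -0.0001
```

Emit:
{"method": "carry_out", "body": {
  "offset": [
    [-0.004,0,0],
    [-0.008,0,0],
    [-0.008,0,0],
    [-0.008,0,0]
  ],
  "turn": [
    [0,0,0],
    [0,0,0],
    [0,0,0],
    [0,0,0]
  ]
}}

```text
clock: 48.65
tcp_pos: [0.592, -0.2667, 0.0972]
orientation: [0.148, -3.133, -0.002]
contact_force: [-8.3, -0.1, 6.4]
grip_width: -0.0002
```

Emit:
{"method": "carry_out", "body": {
  "offset": [
    [-0.002,0,0],
    [-0.004,0,0],
    [-0.004,0,0]
  ],
  "turn": [
    [0,0,0],
    [0,0,0],
    [0,0,0]
  ]
}}

```text
clock: 48.95
tcp_pos: [0.5923, -0.2667, 0.0971]
orientation: [0.147, -3.13, -0.003]
contact_force: [-13.2, 1.7, 10.3]
grip_width: -0.0004
```

Emit:
{"method": "carry_out", "body": {
  "offset": [
    [-0.002,0,0],
    [-0.004,0,0],
    [-0.004,0,0]
  ],
  "turn": [
    [0,0,0],
    [0,0,0],
    [0,0,0]
  ]
}}

```text
clock: 49.25
tcp_pos: [0.5929, -0.2666, 0.097]
orientation: [0.146, -3.127, -0.004]
contact_force: [-17.4, 1.8, 13.5]
grip_width: 0.0002
```

Emit:
{"method": "carry_out", "body": {
  "offset": [
    [-0.002,0,0],
    [-0.004,0,0],
    [-0.004,0,0]
  ],
  "turn": [
    [0,0,0],
    [0,0,0],
    [0,0,0]
  ]
}}

```text
clock: 49.55
tcp_pos: [0.5956, -0.2661, 0.0969]
orientation: [0.146, -3.129, -0.004]
contact_force: [-13.8, 1.6, 10.5]
grip_width: -0.0001
```

Run:
```python
from plan import *
o=r.get_obs(); print(o["tcp_pos"],o["contact_force"],o["moment"],o["grip_width"])
B=(.6393,-.2605,.098); p,R=pose(); print("box frame",rz(B[2]).T@(p-[B[0],B[1],0]),"R",R.round(3).tolist())
f=imaging.grab_frame("top"); g=imaging.grab_frame("scene")
a=cv2.resize(f["pixels"][105:225,330:460,::-1],None,fx=3,fy=3,interpolation=cv2.INTER_CUBIC); b=cv2.resize(g["pixels"][150:270,140:270,::-1],None,fx=3,fy=3,interpolation=cv2.INTER_CUBIC)
cv2.imwrite("pics/t8.png",np.hstack([a,b])[:, :800])
```

```text
[ 0.5956186  -0.26610267  0.09692372] [-13.78242697   1.64038978  10.45444102] [0.43121477 2.85114428 0.02198036] -0.00011792262180229036
box frame [-0.04402    -0.00130186  0.09692372] R [[-0.996, -0.093, -0.01], [-0.093, 0.996, 0.002], [0.009, 0.003, -1.0]]
```

View pics/t8.png

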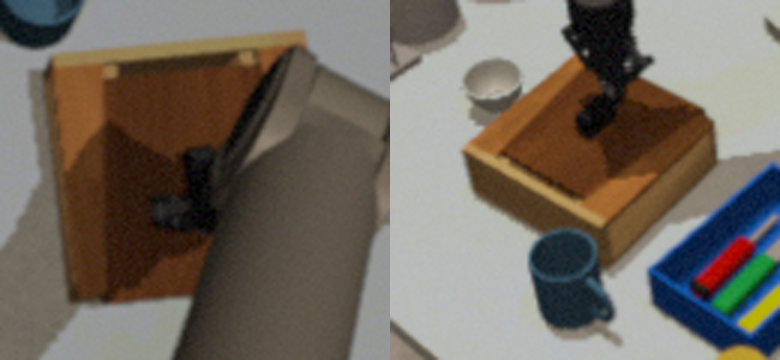

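Emit:
{"method": "carry_out", "body": {
  "offset": [
    [-0.002,0,0],
    [-0.004,0,0],
    [-0.004,0,0]
  ],
  "turn": [
    [0,0,0],
    [0,0,0],
    [0,0,0]
  ]
}}

```text
clock: 49.95
tcp_pos: [0.5966, -0.2659, 0.0969]
orientation: [0.146, -3.126, -0.005]
contact_force: [-16.6, 2.6, 14.1]
grip_width: -0.0001
```

Emit:
{"method": "carry_out", "body": {
  "offset": [
    [-0.002,0,0],
    [-0.004,0,0],
    [-0.004,0,0]
  ],
  "turn": [
    [0,0,0],
    [0,0,0],
    [0,0,0]
  ]
}}

```text
clock: 50.25
tcp_pos: [0.5977, -0.2657, 0.0968]
orientation: [0.145, -3.125, -0.006]
contact_force: [-20.3, 2.5, 15.3]
grip_width: -0.0003
```

Emit:
{"method": "carry_out", "body": {
  "offset": [
    [-0.002,0,0],
    [-0.004,0,0],
    [-0.004,0,0]
  ],
  "turn": [
    [0,0,0],
    [0,0,0],
    [0,0,0]
  ]
}}

```text
clock: 50.55
tcp_pos: [0.599, -0.2655, 0.0968]
orientation: [0.145, -3.124, -0.007]
contact_force: [-21.0, 3.5, 16.9]
grip_width: 0.0001
```

Emit:
{"method": "carry_out", "body": {
  "offset": [
    [0,0,-0.004],
    [-0.002,0,-0.006],
    [-0.002,0,-0.006]
  ],
  "turn": [
    [0,0,0],
    [0,0,0],
    [0,0,0]
  ]
}}

```text
clock: 50.85
tcp_pos: [0.6051, -0.2651, 0.0993]
orientation: [0.149, -3.132, -0.002]
contact_force: [-7.3, 0.9, 0.3]
grip_width: 0.0001
```

Emit:
{"method": "carry_out", "body": {
  "offset": [
    [-0.002,0,0],
    [-0.004,0,0],
    [-0.004,0,0]
  ],
  "turn": [
    [0,0,0],
    [0,0,0],
    [0,0,0]
  ]
}}

```text
clock: 51.15
tcp_pos: [0.6052, -0.2651, 0.0993]
orientation: [0.147, -3.129, -0.004]
contact_force: [-14.2, 1.3, 6.3]
grip_width: 0.0001
```

Run:
```python
from plan import *
o=r.get_obs(); print(o["tcp_pos"],o["contact_force"],o["moment"])
B=(.6393,-.2605,.098); p,R=pose(); print("box frame",rz(B[2]).T@(p-[B[0],B[1],0]))
for k in("top","scene"):
  f=imaging.grab_frame(k); m,s=mask("lid",k); L=[q+[0,0,.064] for q in LID]
  if m is not None:
    x,c=fit([(f,m)],L,np.array([.62,-.262,.098])); q=rz(B[2]).T@np.array([x[0]-B[0],x[1]-B[1],0]); print(k,s,x,c,"in box",q)
```

```text
[ 0.60518928 -0.26506331  0.09932874] [-14.18257406   1.31493596   6.3485037 ] [0.28958146 2.81607946 0.01508568]
box frame [-0.03439354 -0.00120392  0.09932874]
top 0.56 [ 0.6411835  -0.25923153  0.14237775] 0.7939049601554871 in box [0.00199857 0.0010781  0.        ]
scene 0.77 [ 0.64525531 -0.26677513  0.15511669] 0.17104624211788177 in box [ 0.00531275 -0.0068277   0.        ]
```

Emit:
{"method": "carry_out", "body": {
  "offset": [
    [0,0,-0.003],
    [-0.003,0,-0.005],
    [-0.003,0,-0.005],
    [-0.003,0,-0.005]
  ],
  "turn": [
    [0,0,0],
    [0,0,0],
    [0,0,0],
    [0,0,0]
  ]
}}

```text
clock: 51.75
tcp_pos: [0.6052, -0.2651, 0.0999]
orientation: [0.146, -3.126, -0.004]
contact_force: [-12.1, -0.6, -3.6]
grip_width: -0.0
```

Emit:
{"method": "carry_out", "body": {
  "offset": [
    [0.02,0,0],
    [0.06,0,0],
    [0.1,0,0],
    [0.1,0,-0.06],
    [0.12,0,-0.15],
    [0.2,0,-0.2],
    [0.2,0,-0.2]
  ],
  "turn": [
    [0,0,0],
    [0,0,0],
    [0,0,0],
    [0,0,0],
    [0,0,0],
    [0,0,0],
    [0,0,0]
  ]
}}

```text
clock: 52.45
tcp_pos: [0.5102, -0.2773, 0.2075]
orientation: [-0.143, 3.132, -0.005]
contact_force: [-0.1, -1.1, -0.0]
grip_width: -0.0003
```

Emit:
{"method": "carry_out", "body": {
  "offset": [
    [0,0.1,0],
    [0,0.2,0],
    [0,0.3,0],
    [0,0.4,0],
    [0,0.5,0],
    [0,0.6,0],
    [0,0.6,0],
    [0,0.6,0]
  ],
  "turn": [
    [0,0,0],
    [0,0,0],
    [0,0,0],
    [0,0,0],
    [0,0,0],
    [0,0,0],
    [0,0,0],
    [0,0,0]
  ]
}}

```text
clock: 53.25
tcp_pos: [0.4837, 0.0261, 0.203]
orientation: [-0.156, 3.136, 0.001]
contact_force: [0.2, 0.8, 0.2]
grip_width: 0.0001
```

Run:
```python
from plan import *
B=(.6393,-.2605,.098); F={}
for i in range(2):
 for k in("top","scene"):
  f=imaging.grab_frame(k); F[k]=f; m,s=mask("lid",k); L=[q+[0,0,.064] for q in LID]
  if m is not None:
    x,c=fit([(f,m)],L,np.array([.635,-.262,.098])); q=rz(B[2]).T@np.array([x[0]-B[0],x[1]-B[1],0]); print(k,s,x,c,"in box",q)
f=F["top"]; print("handle",[(round(h["score"],2),(rz(B[2]).T@(world(F["scene"],h["xyz"])-[B[0],B[1],0])).round(4)) for h in look_for("lid_handle","scene")[:1]])
for n in("screwdriver","spanner","chisel"): print(n,bar(f,n)[:1])
g=F["scene"]
a=cv2.resize(f["pixels"][105:225,330:460,::-1],None,fx=3,fy=3,interpolation=cv2.INTER_CUBIC); b=cv2.resize(g["pixels"][150:270,140:270,::-1],None,fx=3,fy=3,interpolation=cv2.INTER_CUBIC)
cv2.imwrite("pics/t9.png",np.hstack([a,b])[:, :800])
```

```text
top 0.93 [ 0.63890008 -0.26245311  0.09370789] 0.05764227360486984 in box [-0.0005891  -0.00190461  0.        ]
scene 0.66 [ 0.64197379 -0.27020814  0.10819175] 0.08742469549179077 in box [ 0.00171109 -0.00992317  0.        ]
top 0.79 [ 0.6387406  -0.26244668  0.0944278 ] 0.04841282591223717 in box [-0.00074718 -0.00188261  0.        ]
handle [(0.53, array([0.0721, 0.073 , 0.0694]))]
screwdriver [(0.75, [0.6511, -0.0344], 0.077, np.float64(0.115), [0.018, 0.024, 0.023])]
spanner [(0.82, [0.6495, 0.0407], 0.02, np.float64(0.115), [0.029, 0.021, 0.019])]
chisel [(0.88, [0.6554, 0.0013], 0.086, np.float64(0.112), [0.021, 0.025, 0.024])]
```

View pics/t9.png

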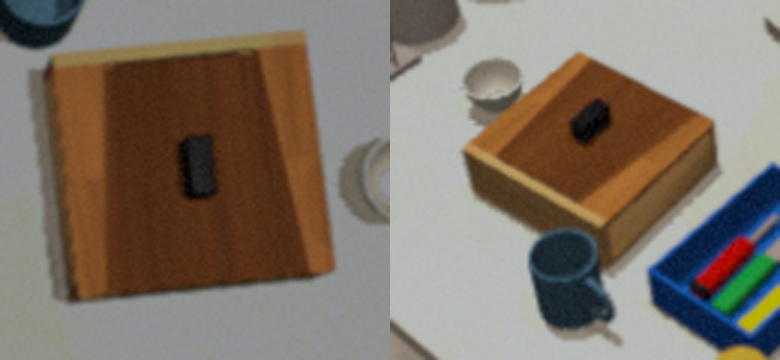

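```bash
python3 -c "
from bench import r
r.hand_in(); print(r.get_obs()['clock'])"
```

```text
the job is handed in; nothing more can be done
the job is handed in; nothing more can be done
```

The worktop is cleared and the job is handed in, with the clock at about 53 s of the 210 s allowed; no verdict was reported.

- **Sorting:** The brush, fish slice and fork went into the wooden box. The spanner, screwdriver and chisel went into the blue crate. No spoon was on the worktop.
- **Lid:** I carried it by its handle, lowered it into the way and slid it in. It jammed about 18 mm short while I held it, so I let go and pushed the handle from behind with closed fingers. It stuck again at about 20 N until I eased the downward pressure, and then it slid home.
- **Last checks:**
  - The top camera put the lid about 0.7 mm short of home, 1.9 mm sideways and about 0.004 rad out of line. It looks flush in both pictures, and the last push, at about 12 to 14 N, did not move it.
  - The tools were still in the crate and the arm was clear of everything.
- **Checks that disagreed:** The scene camera put the lid about 10 mm sideways. That camera's fits of the box and lid were poor throughout and the rails leave no such room, so I relied on the top camera. The handle detector's readings were also off, and I ignored them. I did not measure the lid's height or re-measure the bystanders at the end; the arm never worked close to them.

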